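# Finish packing a gift tray

## Robot

A 6-joint arm with a two-finger parallel gripper is mounted at the origin on a cart in front of the work surface, level with it; the furniture and walls round the work are solid. World frame = base frame: x ahead of the robot, y to its left, z up, the work surface at z = 0. Lengths are in m, angles in rad, forces in N, time in s.
With the tool pointing down it reaches from about 0.35 to 0.975 m from the base axis. Payload 4.9 kg.
Tool frame: the origin (TCP) lies at the very end of the fingers, on their centre line; the grasp point (between the pads) lies 19 mm behind it; z points along the fingers, y is the line along which they close (so a half turn about z gives the same grasp; the last joint's range is limited). The gripper opens to 85 mm and grips with 20 to 120 N. Pads are 22 mm wide; open, the fingers measure 114 mm over their backs; the gripper's body (76 mm by 85 mm) begins 54 mm behind the grasp point. The pads swing forward as they close: fully open they stand 13 mm farther back than shut.
Start: joints at [1.067, 0.053, 1.613, -0, 1.476, -0.119], TCP at [0.235, 0.579, 0.231] pointing down, gripper open.
Joint ranges: [-3.01, 3.01], [-1.01, 2.22], [0.06, 2.58], [-1.02, 4.17], [0.09, 2.62], [-3.14, 3.14]. Speed limits (rad/s): [2.57, 2.57, 3.14, 3.14, 3.14, 3.14].

## Interface

Orientations are given as a unit quaternion [w, x, y, z].
In Python, from plant import state, optics, ticket, nets gives the robot as it stands. The module is installed in compiled form; this text tells all that it offers.
- The arm moves only by the shell command python3 -m inch 'ROWS' [OPENING]. ROWS is JSON, a list of rows, each an object of numbers: "dx", "dy", "dz": the shift along the tool's x, y, z as a fraction of full scale; "rx", "ry", "rz": the turn, a rotation vector about the tool's x, y, z as a fraction of full scale. In form: [{"dx": .., "dy": .., "dz": .., "rx": .., "ry": .., "rz": ..}, ...]. A call has 1 to 5 rows; each row is the pose to reach, as a shift and turn from the pose commanded when the call began, along the tool's axes at that moment; what a row does not reach only later rows make up. Full scale, the value 1, is 0.8 m for a shift and 1.5 rad for a turn. A row lasts 1/10 s, in which the tool goes at most 50 mm and 8.59 degrees, less where a joint would pass 70% of its speed; a pose out of reach is approached as far as the arm can. A call with a number of a shift or a turn outside -1 to 1 is refused whole. A call with a gripper value outside its range is refused whole. OPENING is the opening, from -1 (shut) to 1 (fully open), set as the call begins (- or left out, the last holds). The fingers move at their own pace and stop on an object; the grip force is fixed at half the most. Time passes only in rows, so rows that repeat a pose let the fingers close. It gives the time, the measured TCP pose, the force, the opening and the grip force at its end, in the units of the state.
- state(): the state, without advancing time (a new reading comes with each control period).
- optics.grab_frame(name): name is "scene" or "top"; returns the picture (384x512x3 uint8, red, green, blue); there is no depth.
- optics.camera_info(name): a dict with "fx", "fy", "cx", "cy" (pixels), "R" (3x3) and "t" (3): a world point X has camera coordinates R X + t. Camera axes: x right, y down, z forward; pixel columns grow to the right and rows downward; lengths in m; the calibration is good to about 2 mm. A picture is of the moment at which its call begins. camera_info takes no time and is no camera call.
- ticket.job_done(): hands the job in; it is judged then, once.
Trained networks look in the newest picture that a camera, given by its name, has taken for a name from the list of things; names that differ only in an ending like _2 or _b are one class to them, and where a whole thing is asked for, a point or a joint stands for the part that bears it (a point fixed in the world has none). Each returns a list of dicts, best first, with "confidence" (0 to 1); they miss things now and then, are a little off and sometimes report something else, mostly with a low value. They report only what shows in the picture. A call takes as long as a camera call. They do not tell look-alikes from the thing itself.
- nets.boxes_of(camera, name): "bbox" ([centre column, centre row, width, height] in pixels, round what is visible of it).
- nets.outline_of(camera, name): "pixels" (384x512 bool, what is visible of it) and "bbox" ([centre column, centre row, width, height] in pixels, round what is visible of it).
The state is a dict: "time": time; "joint_pos": joint angles; "joint_vel": joint speeds; "joint_efforts": joint torques, N m; "tool_pos": TCP position; "tool_rot": TCP orientation; "contact_force": force on the tool from outside, world axes, zero at the start; "ft_torque": the same for the moment, N m; "gripper_width": opening from 0.0 (shut) to 1.0 (fully open); "grasp_force": force on a finger pad.
Only numpy, scipy, OpenCV 4.12 (cv2) and the standard library are available. Lean on these libraries where they do the work, as an engineer would, in place of code of your own. Each camera call takes 0.05 s, during which the arm holds its last target. There are 200 camera calls.

## Task

Finish packing the low kraft gift tray: make room by shifting the cocoa tin that already stands in it, then put in the white ribboned gift box from the counter and the red chocolate bar from the sloping rack, so that all three stand upright on the tray's floor in one close row between its walls, the bar on its narrow end as it stands in the rack. Leave the blue bar in the rack and do not disturb the other things on the counter.

Things in the scene. Friction and masses are not known exactly. Their poses are not given: they have to be found in the camera images.
- gift_tray: low open kraft-board gift tray with a gold ribbon round it, fixed to the counter. Outside 152 (its x) x 76 (its y) x 20 mm high; walls 5 mm, floor 5 mm thick, so the inside is 142 x 66 mm and 15 mm deep: tin 60 + box 54 + bar 20 in a row along x leave 8 mm of play, and each fits across y with 6 to 12 mm of play. Origin at the centre of its underside, z up; x along its length.
- cocoa_tin: round green cocoa tin with a gold lid, 60 mm diameter, 64 mm high, 140 g, standing on the tray's floor near its middle at the start, where neither side has room for the gift box. Origin at the centre of its underside, z along its axis, up. It slides easily on the floor.
- ribbon_box: small square white gift box with a gold ribbon, 54 x 54 mm, 42 mm high (ribbon to 43), about 60 g, rigid and closed, standing on the counter. Origin at the centre of its underside, z up, x and y square to its sides.
- red_bar: chocolate bar in a stiff red carton with gold bands and a paper label, 20 (its x) x 60 (its y) x 130 (its z) mm, 120 g. Origin at the centre of its lower narrow end (20 x 60 mm); z runs up along the bar. In the rack it leans 38 degrees from upright, its top toward the robot, standing on the rack's ledge and resting against the rack's back panel; it is pulled out along its own z.
- blue_bar: the same carton in dark blue, beside the red one in the rack (their centres 108 mm apart, 48 mm of free space between them; which stands left or right varies). Same origin and axes. It stays in the rack.
- bar_rack: fixed wooden sloping rack for the two bars, 210 (its y) x 110 mm, facing the customers on the far side, so its top leans toward the robot. Origin on the counter under the bars' feet, which stand 30 mm up; x away from the robot. Along the bars from their feet the back panel reaches 72 mm, the front lip 12 mm, the end cheeks 25 mm; above that the bars are free all round.
- ribbon_spool: bystander: spool of gold ribbon, 62 mm diameter, 24 mm high; origin at the centre of its underside
- label_block: bystander: banded stack of blank white cards, 38 x 58 x 22 mm; origin at the centre of its underside
- timer: bystander: square white minute timer with a black dial, 56 x 56 x 27 mm; origin at the centre of its underside
- marker: bystander: black and red marker pen lying on the counter, 12 x 133 x 14 mm; origin under its middle
- scoop: bystander: flat steel scoop, 35 x 136 x 14 mm; origin under its middle
- sticker_roll: bystander: white roll of paper seals, 61 mm diameter, 21 mm high; origin at the centre of its underside
- gift_box_open: bystander and obstacle, fixed: dark presentation box of pralines, 115 (its x) x 157 (its y) mm, 39 mm high, between rack and tray; its lid stands open from the far (+x) edge, leaning a little back, its top edge about 150 mm above the counter: carry things over or round it. Origin at the centre of the box's underside.
- portion_scale: bystander, fixed: white portion scale to the right of the rack, 205 (its x) x 170 (its y) x 54 mm; origin at the centre of its underside
- lid_case: bystander, fixed: clear case of tasting pralines to the left of the tray, 188 (its x) x 152 (its y) x 75 mm, closed; origin at the centre of its underside
Mind the look-alikes: they are no part of the job. What is meant by the cocoa_tin is not purple, and is the larger of those in its own colour.

How it is judged:
By the outcome, as a careful person would: the job done as asked, in the order asked, and still so for the second after the job is handed in, with the robot touching nothing.
It also fails if it takes over 72 s, if anything falls off the work surface, if the arm or the gripper's body presses on something with over 40 N, if the wrist force passes 120 N, or if a joint passes its speed limit or range.

## Working session

There is one attempt and no reset: what is moved stays moved. The work goes in short steps, Python scripts to look and compute and a shell command to move; the robot and the scene stay as the last step left them, time stands still between calls to the robot, and variables do not carry over. Pictures are saved under pics/ and viewed, at most 10 in all, crops included, and the job is handed in when it is done.

```bash
mkdir -p pics; python3 - <<'E'
from plant import state, optics
import cv2
for n in("scene","top"):
    f=optics.grab_frame(n); cv2.imwrite(f"pics/{n}0.png",cv2.resize(f[:,:,::-1],(800,600),interpolation=cv2.INTER_CUBIC))
    c=optics.camera_info(n); print(n,c)
print(state())
E
```

```text
scene {'fx': 442.09219936828123, 'fy': 442.09219936828123, 'cx': 256.06689730108315, 'cy': 192.58609195277768, 'R': array([[ 0.46745526, -0.8839562 ,  0.01034486],
       [-0.44254961, -0.24412799, -0.8628739 ],
       [ 0.7652682 ,  0.39877683, -0.50531339]]), 't': array([-0.27049777,  0.28513168,  1.18877981])}
top {'fx': 350.0183859969475, 'fy': 350.0183859969475, 'cx': 254.3317883794038, 'cy': 187.88844512498596, 'R': array([[-0.01088848, -0.99993279, -0.00398083],
       [-0.99249692,  0.01129219, -0.12174711],
       [ 0.12178388,  0.00262532, -0.99255317]]), 't': array([0.01176383, 0.54960287, 1.1784126 ])}
{'time': 0.1, 'joint_pos': array([ 1.06696004e+00,  5.33188082e-02,  1.61413369e+00,  1.38762778e-05,
        1.47600410e+00, -1.19024674e-01]), 'joint_vel': array([-0.00095409, -0.00265894, -0.00254913,  0.00132647,  0.00132026,
        0.00119746]), 'joint_efforts': array([ 5.91390744e-04, -3.94897449e+01, -3.71365821e+01, -8.08914024e-05,
        3.91437105e-03, -6.92543409e-07]), 'tool_pos': array([0.23435607, 0.57880009, 0.23018236]), 'tool_rot': array([-2.92149557e-04,  1.91221428e-01,  9.81546482e-01, -8.85024255e-04]), 'contact_force': array([-0.95650261, -0.54350635,  0.67096308]), 'ft_torque': array([-0.01288368,  0.04618141,  0.02942344]), 'grasp_force': 0.0, 'gripper_width': 0.997817544368986}
```

View pics/scene0.png

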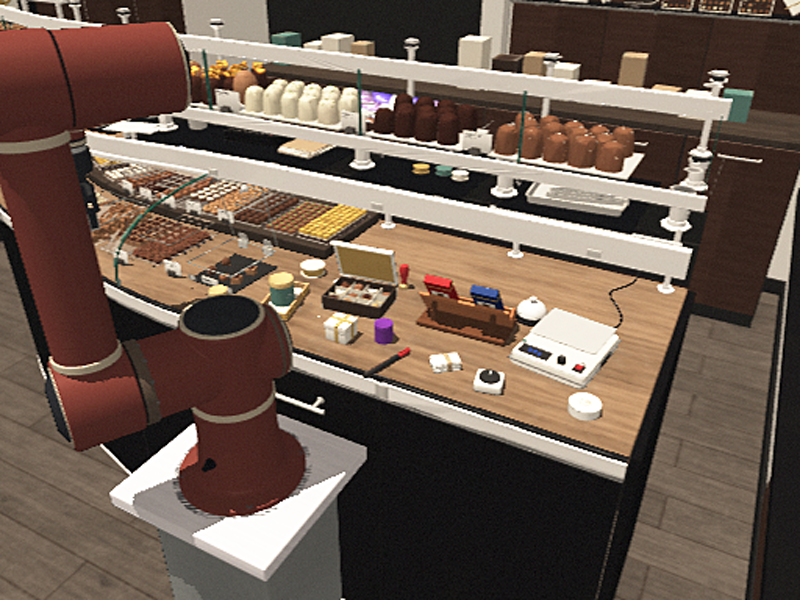

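View pics/top0.png

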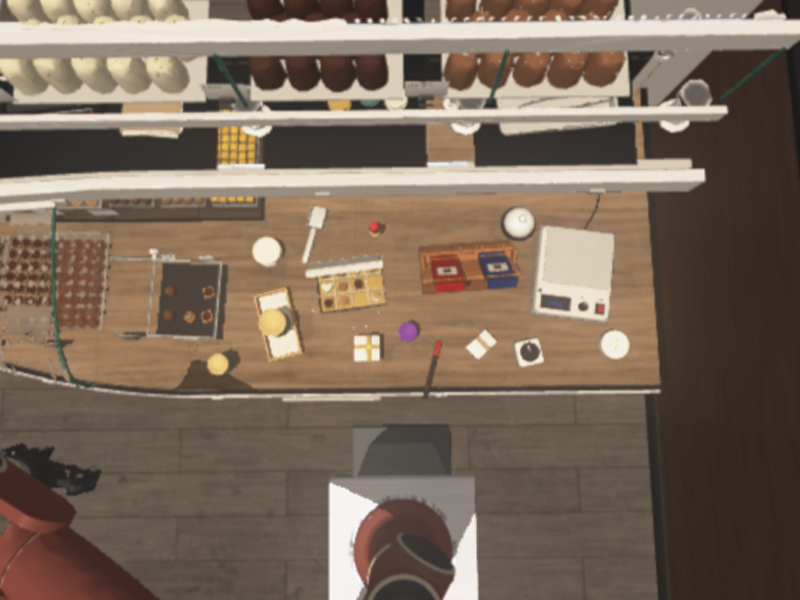

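The top view (800x600) shows the gold-lidded tin in the tray at (272,321). A second gold-lidded tin stands outside at (218,363) and a purple one at (408,331). The white box is at (367,347), the red bar at (447,270), the blue bar at (498,267), and the presentation box at (350,285). Next I measure poses and enlarge a crop.

```bash
cat > h.py <<'E'
import numpy as np, cv2
from scipy.optimize import minimize
from scipy.spatial.transform import Rotation as Ro
from plant import state, optics, nets
S=4
CI={n:optics.camera_info(n) for n in("scene","top")}
def proj(n,X):
    c=CI[n]; P=np.atleast_2d(X)@np.array(c["R"]).T+c["t"]
    return np.c_[c["fx"]*P[:,0]/P[:,2]+c["cx"],c["fy"]*P[:,1]/P[:,2]+c["cy"]]
def back(n,uv,z):
    c=CI[n]; R=np.array(c["R"]); d=R.T@[(uv[0]-c["cx"])/c["fx"],(uv[1]-c["cy"])/c["fy"],1]; o=-R.T@c["t"]
    return o+d*(z-o[2])/d[2]
def boxpts(a,b,h,z0=0): return np.array([[x,y,z] for x in(-a/2,a/2) for y in(-b/2,b/2) for z in(z0,h)])
def cyl(d,h):
    t=np.linspace(0,2*np.pi,40); c=np.c_[np.cos(t),np.sin(t)]*d/2
    return np.vstack([np.c_[c,0*t],np.c_[c,0*t+h]])
def hullmask(uv,win):
    m=np.zeros((win[3]*S,win[2]*S),np.uint8)
    q=cv2.convexHull(((uv+0.5-[win[0],win[1]])*S*16-8).astype(np.int32))
    cv2.fillConvexPoly(m,q,1,shift=4); return m>0
def fit(masks,model,p0,pose,hull=False,step=(.006,.006,.15)):
    """masks: {cam:bool}; pose(p)->(R,t); maximise mean IoU"""
    T={}
    for n,m in masks.items():
        ys,xs=np.where(m); w=(xs.min()-12,ys.min()-12,np.ptp(xs)+25,np.ptp(ys)+25)
        M=np.zeros((w[3],w[2]),np.uint8); M[ys-w[1],xs-w[0]]=255
        M=cv2.resize(M,None,fx=S,fy=S,interpolation=cv2.INTER_LINEAR)>127
        if hull:
            c=cv2.findNonZero(M.astype(np.uint8)); M2=np.zeros(M.shape,np.uint8); cv2.fillConvexPoly(M2,cv2.convexHull(c),1); M=M2>0
        T[n]=(w,M)
    def cost(p):
        R,t=pose(p); X=model@R.T+t; s=0
        for n,(w,M) in T.items():
            H=hullmask(proj(n,X),w); s+=1-(H&M).sum()/max(1,(H|M).sum())
        return s/len(T)
    best=None
    for k in range(3):
        x=p0 if best is None else best.x
        sim=np.vstack([x]+[np.array(x)+np.eye(len(x))[i]*step[i]*(1,-1,.4)[k] for i in range(len(x))])
        r=minimize(cost,x,method="Nelder-Mead",options=dict(initial_simplex=sim,xatol=1e-4,fatol=1e-5,maxiter=150))
        if best is None or r.fun<best.fun: best=r
    return best.x,best.fun
def planar(z=0): return lambda p:(Ro.from_euler("z",p[2] if len(p)>2 else 0).as_matrix(),np.array([p[0],p[1],z]))
E
python3 - <<'E'
from h import *
import pickle
D={}
for n in("scene","top"):
    f=optics.grab_frame(n)
    if n=="top": cv2.imwrite("pics/crop1.png",cv2.resize(f[145:250,130:345,::-1],(800,391),interpolation=cv2.INTER_CUBIC))
    for o in("gift_tray","cocoa_tin","ribbon_box","red_bar","blue_bar","bar_rack","gift_box_open"):
        D[n,o]=r=nets.outline_of(n,o)
        for q in r[:4]: print(n,o,round(q["confidence"],2),np.round(q["bbox"],1),q["pixels"].sum())
pickle.dump(D,open("D.pkl","wb"))
E
```

```text
scene gift_tray 0.5 [183.4 195.   29.6  23.2] 206
scene cocoa_tin 0.72 [313.4 187.7  24.   15.5] 234
scene cocoa_tin 0.56 [141.1 187.6  11.    7.1] 71
scene cocoa_tin 0.55 [180.3 188.   16.2  22.6] 290
scene cocoa_tin 0.55 [246.6 213.   14.2  20.6] 192
scene ribbon_box 0.81 [219.7 207.9  19.8  21.9] 303
scene red_bar 0.73 [281.  184.4  21.8  11.8] 206
scene blue_bar 0.81 [313.1 187.8  28.2  13.7] 241
scene blue_bar 0.56 [246.1 231.4  31.8  20.1] 132
scene bar_rack 0.89 [300.1 204.5  66.6  37.4] 1421
top gift_tray 0.63 [174.9 205.2  15.8  16.2] 307
top gift_tray 0.61 [180.  209.9  33.6  44.6] 712
top cocoa_tin 0.71 [174.4 207.6  19.6  19.2] 316
top cocoa_tin 0.6 [142.9 233.4  19.1  13.3] 187
top cocoa_tin 0.4 [260.4 214.2   8.2  15.4] 122
top ribbon_box 0.78 [235.2 221.4  15.3  21.8] 256
top ribbon_box 0.7 [178.5 209.4  32.8  48.1] 690
top red_bar 0.6 [285.8 176.1  24.3  22.8] 467
top blue_bar 0.6 [316.8 173.1  21.6  20.5] 424
top bar_rack 0.92 [301.  169.9  67.2  33. ] 961
top bar_rack 0.51 [201.2 149.7  15.7  36. ] 209
top gift_box_open 0.32 [316.8 171.1  20.4  22.1] 417
```

View pics/crop1.png

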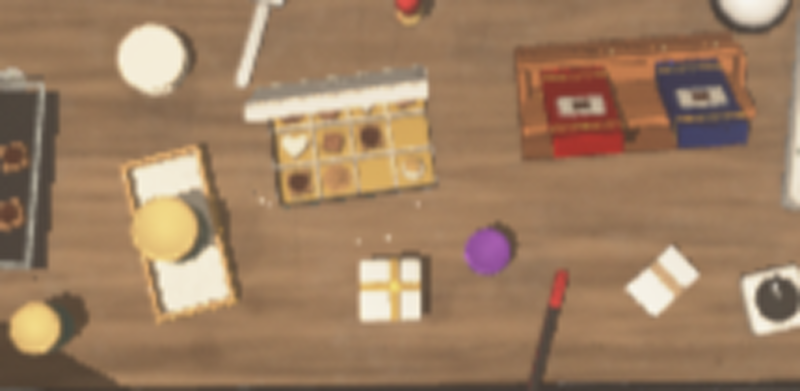

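In the crop the candidates are the gold-lidded tin in the tray at (165,229), diameter about 65 px; the small gold-lidded one at (35,328), about 52 px; and the purple one at (488,250). The tin in the tray is the green, larger one, so it is the one meant. The red bar, at (583,108), is to the left of the blue one.

```bash
python3 - <<'E'
from h import *
import pickle
D=pickle.load(open("D.pkl","rb"))
g=lambda n,o,i=0:D[n,o][i]["pixels"]
crop=lambda u,v:(130+u*215/800,145+v*105/391)
def f2(name,ms,model,p0,pose,**k):
    for lab,mm in [("both",ms)]+([(n,{n:m}) for n,m in ms.items()] if len(ms)>1 else []):
        x,c=fit(mm,model,p0,pose,**k); print(name,lab,np.round(x,4),round(c,3))
p=back("top",crop(180,232),.02)
# tray by hand-read corners too
for uv in[(121,165),(203,146),(238,300),(155,322)]: print("traycorner",np.round(back("top",crop(*uv),.02),3))
f2("tray",{"top":g("top","gift_tray",1)},boxpts(.152,.076,.02),[p[0],p[1],.2],planar(),hull=False)
p=back("top",crop(165,229),.069); print(p)
f2("tin",{"top":g("top","cocoa_tin"),"scene":g("scene","cocoa_tin",2)},cyl(.06,.064),[p[0],p[1]],planar(.005),step=(.006,.006))
p=back("top",crop(391,289),.042); print(p)
f2("box",{"top":g("top","ribbon_box"),"scene":g("scene","ribbon_box")},boxpts(.054,.054,.043),[p[0],p[1],.05],planar())
th=np.radians(38)
def rack(p): # bar pose from rack pose
    Rz=Ro.from_euler("z",p[2]).as_matrix(); Ry=Ro.from_euler("y",-th).as_matrix()
    return Rz@Ry,np.array([p[0],p[1],.03])
for o,uv in(("red_bar",(583,148)),("blue_bar",(700,140))):
    p=back("top",crop(*uv),.12); print(p)
    f2(o,{"top":g("top",o)},boxpts(.02,.06,.13),[p[0]+.07,p[1],.1],rack)
E
```

```text
traycorner [0.55  0.327 0.02 ]
traycorner [0.567 0.25  0.02 ]
traycorner [0.422 0.216 0.02 ]
traycorner [0.403 0.293 0.02 ]
tray both [0.4883 0.2737 0.2584] 0.319
[0.48574679 0.27354749 0.069     ]
tin both [0.4894 0.276 ] 0.111
tin top [0.4902 0.2758] 0.043
tin scene [0.4863 0.2741] 0.177
[0.43055853 0.07232603 0.042     ]
box both [0.4331 0.074  0.0461] 0.134
box top [0.4325 0.075  0.0622] 0.081
box scene [0.4302 0.0687 0.2536] 0.13
[ 0.54810372 -0.09873715  0.12      ]
red_bar both [ 0.631  -0.0979  0.0524] 0.054
[ 0.55392021 -0.20002343  0.12      ]
blue_bar both [ 0.638  -0.2052 -0.0139] 0.115
```

```bash
cat > ov.py <<'E'
from h import *
th=np.radians(38)
def barpose(p): return Ro.from_euler("z",p[2]).as_matrix()@Ro.from_euler("y",-th).as_matrix(),np.array([p[0],p[1],.03])
E8=[(0,1),(2,3),(4,5),(6,7),(0,2),(1,3),(4,6),(5,7),(0,4),(1,5),(2,6),(3,7)]
def tile(n,f,u0,v0,w,h,items,Z):
    im=cv2.resize(f[v0:v0+h,u0:u0+w,::-1],None,fx=Z,fy=Z,interpolation=cv2.INTER_CUBIC)
    for X,col in items:
        q=((proj(n,X)+.5-[u0,v0])*Z).astype(int)
        for a,b in (E8 if len(q)==8 else [(i,i+1) for i in range(len(q)-1)]): cv2.line(im,tuple(map(int,q[a])),tuple(map(int,q[b])),col,1)
    return im
def tr(model,R,t): return model@R.T+t
E
python3 - <<'E'
from ov import *
tray=[.4865,.2725,.229]; box=[.432,.074,.06]
A=[(tr(boxpts(.152,.076,.02),*planar()(tray)),(0,255,0)),(tr(boxpts(.142,.066,.02,.005),*planar()(tray)),(255,255,0)),(tr(cyl(.06,.064),*planar(.005)([.488,.2745])),(0,0,255)),
 (tr(boxpts(.054,.054,.042),*planar()(box)),(255,0,255)),
 (tr(boxpts(.02,.06,.13),*barpose([.631,-.0979,.058])),(0,255,255)),(tr(boxpts(.02,.06,.13),*barpose([.6375,-.2055,.058])),(0,255,0))]
t=optics.grab_frame("top"); s=optics.grab_frame("scene")
W=[tile("top",t,155,178,50,56,A,8),tile("top",t,215,203,50,37,A,8),tile("top",t,262,150,80,45,A,5),tile("scene",s,160,170,80,56,A,5),tile("scene",s,255,170,80,50,A,5)]
c=np.zeros((600,800,3),np.uint8); 
c[:300,:268]=cv2.resize(W[0],(268,300)); c[:296,270:670]=W[1]
c[300:525,:400]=W[2]; c[300:580,400:800]=W[3]
cv2.imwrite("pics/ov1.png",c)
E
```

```text
(no output)
```

View pics/ov1.png

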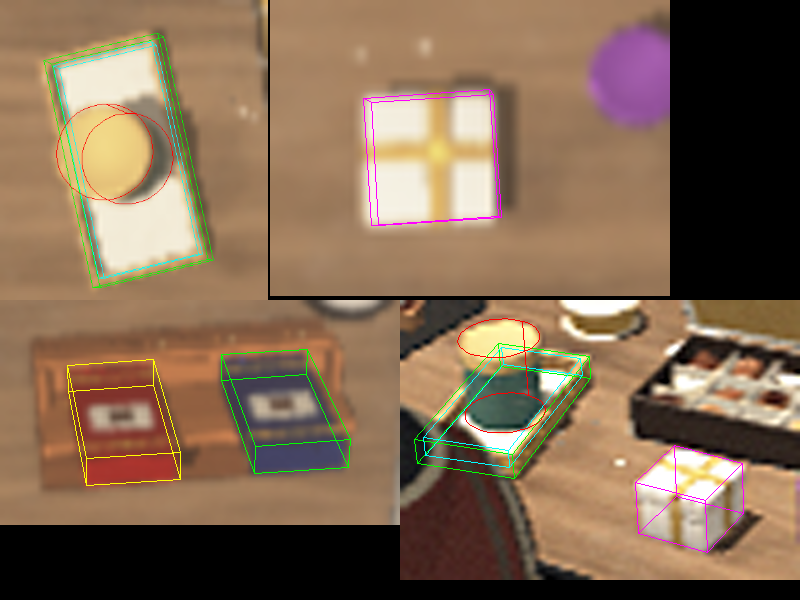

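The overlays match both pictures: the tray, box (top-view tile around (430,160)) and bars line up with their images to about 1 px. Now I plan the tin grasp.

```bash
cat > plan.py <<'E'
from h import *
def down(yaw,tilt=0): # tool y at heading yaw+90deg, tool x = -heading; tilt: approach leans by bar lean
    x=-np.array([np.cos(yaw),np.sin(yaw),0]); y=np.array([-np.sin(yaw),np.cos(yaw),0]); z=np.cross(x,y)
    return np.c_[x,y,z]@Ro.from_euler("y",-tilt).as_matrix()
def now():
    s=state(); q=s["tool_rot"]; return Ro.from_quat([q[1],q[2],q[3],q[0]]).as_matrix(),s["tool_pos"],s
def rel(R0,p0,R1,p1):
    d=R0.T@(np.array(p1)-p0)/.8; r=Ro.from_matrix(R0.T@R1).as_rotvec()/1.5
    print("d",np.round(d,4),"r",np.round(r,4),"rows>=%.1f"%max(np.linalg.norm(d)*16,np.degrees(np.linalg.norm(r)*1.5)/8.59))
TY=.229; TC=np.array([.4865,.2725]); tx=np.array([np.cos(TY),np.sin(TY)]); ty=np.array([-tx[1],tx[0]])
def tray(a,b,z): return np.r_[TC+a*tx+b*ty,z]
E
python3 - <<'E'
from plan import *
for v in(80,265): print(back("top",(130+46*215/800,145+v*105/391),.075))
R,p,s=now(); rel(R,p,down(TY),[.488,.2745,.12])
print(tx,ty, down(0,th:=.66)[:,2])
E
```

```text
[0.62165816 0.38241718 0.075     ]
[0.45441484 0.37771846 0.075     ]
d [-0.4366 -0.2342  0.1391] r [-0.      0.     -0.4092] rows>=8.2
[0.97389389 0.22700374] [-0.22700374  0.97389389] [ 0.61311685  0.         -0.78999223]
```

```bash
python3 -m inch '[{"dx":-0.4366,"dy":-0.2342,"dz":0.1391,"rz":-0.4092},{"dx":-0.4366,"dy":-0.2342,"dz":0.1391,"rz":-0.4092},{"dx":-0.4366,"dy":-0.2342,"dz":0.1391,"rz":-0.4092},{"dx":-0.4366,"dy":-0.2342,"dz":0.1391,"rz":-0.4092},{"dx":-0.4366,"dy":-0.2342,"dz":0.1391,"rz":-0.4092}]'
python3 - <<'E'
from plan import *
R,p,s=now(); rel(R,p,down(TY),[.488,.2745,.12])
E
```

```text
d [-0.4366 -0.2342  0.1391] r [-0.      0.     -0.4092] rows>=8.2validation failed for argument at $[0]...
```

```bash
python3 -m inch '[{"dx":-0.4366,"dy":-0.2342,"dz":0.1391,"rx":0,"ry":0,"rz":-0.4092},{"dx":-0.4366,"dy":-0.2342,"dz":0.1391,"rx":0,"ry":0,"rz":-0.4092},{"dx":-0.4366,"dy":-0.2342,"dz":0.1391,"rx":0,"ry":0,"rz":-0.4092},{"dx":-0.4366,"dy":-0.2342,"dz":0.1391,"rx":0,"ry":0,"rz":-0.4092},{"dx":-0.4366,"dy":-0.2342,"dz":0.1391,"rx":0,"ry":0,"rz":-0.4092}]'
python3 - <<'E'
from plan import *
R,p,s=now(); rel(R,p,down(TY),[.488,.2745,.12])
E
```

```text
time: 1.5
tool_pos: [0.3841, 0.3997, 0.166]
tool_rot: [0.0, -0.116, 0.993, 0.0]
contact_force: [0.5, 0.1, -0.2]
gripper_width: 1.004
grasp_force: 0.0
d [-0.0901 -0.1823  0.0575] r [0.0004 0.0006 0.0027] rows>=3.4
```

```bash
python3 -m inch '[{"dx":-0.09,"dy":-0.182,"dz":0.0575,"rx":0,"ry":0,"rz":0},{"dx":-0.09,"dy":-0.182,"dz":0.0575,"rx":0,"ry":0,"rz":0},{"dx":-0.09,"dy":-0.182,"dz":0.0575,"rx":0,"ry":0,"rz":0},{"dx":-0.09,"dy":-0.182,"dz":0.0575,"rx":0,"ry":0,"rz":0},{"dx":-0.09,"dy":-0.182,"dz":0.0575,"rx":0,"ry":0,"rz":0}]' 0.75
python3 - <<'E'
from plan import *
R,p,s=now(); rel(R,p,down(TY),[.488,.2745,.036]); print(p)
E
```

```text
time: 2.0
tool_pos: [0.4873, 0.2731, 0.119]
tool_rot: [-0.001, -0.112, 0.994, -0.0]
contact_force: [-0.2, 0.4, -0.1]
gripper_width: 0.874
grasp_force: 0.0
d [-0.0014  0.0016  0.1038] r [-0.0004 -0.0012 -0.0028] rows>=1.7
[0.48730181 0.27309768 0.11903778]
```

```bash
python3 -m inch '[{"dx":-0.0014,"dy":0.0016,"dz":0.04,"rx":0,"ry":0,"rz":0},{"dx":-0.0014,"dy":0.0016,"dz":0.075,"rx":0,"ry":0,"rz":0},{"dx":-0.0014,"dy":0.0016,"dz":0.095,"rx":0,"ry":0,"rz":0},{"dx":-0.0014,"dy":0.0016,"dz":0.1038,"rx":0,"ry":0,"rz":0},{"dx":-0.0014,"dy":0.0016,"dz":0.1038,"rx":0,"ry":0,"rz":0}]'
python3 -m inch '[{"dx":0,"dy":0,"dz":0,"rx":0,"ry":0,"rz":0},{"dx":0,"dy":0,"dz":0,"rx":0,"ry":0,"rz":0},{"dx":0,"dy":0,"dz":0,"rx":0,"ry":0,"rz":0},{"dx":0,"dy":0,"dz":0,"rx":0,"ry":0,"rz":0},{"dx":0,"dy":0,"dz":0,"rx":0,"ry":0,"rz":0}]' 0.3
python3 - <<'E'
from plan import *
R,p,s=now(); print((p[:2]-TC)@tx,(p[:2]-TC)@ty); rel(R,p,down(TY),tray(.0395,0,.036)); print(s["contact_force"])
E
```

```text
time: 2.5
tool_pos: [0.4866, 0.2773, 0.0366]
tool_rot: [-0.001, -0.115, 0.993, -0.0]
contact_force: [0.3, 0.4, 0.3]
gripper_width: 0.875
grasp_force: 0.0
time: 3.0
tool_pos: [0.4887, 0.2777, 0.0391]
tool_rot: [0.002, -0.114, 0.993, 0.001]
contact_force: [-0.7, 0.7, 6.3]
gripper_width: 0.681
grasp_force: 64.5
0.00336393422917768 0.004588918340186778
d [-0.0452 -0.0057  0.0041] r [0.0006 0.0025 0.    ] rows>=0.7
[-0.65561947  0.6514985   6.2719754 ]
```

```bash
python3 -m inch '[{"dx":-0.012,"dy":-0.002,"dz":0,"rx":0,"ry":0,"rz":0},{"dx":-0.025,"dy":-0.003,"dz":0,"rx":0,"ry":0,"rz":0},{"dx":-0.036,"dy":-0.004,"dz":0,"rx":0,"ry":0,"rz":0},{"dx":-0.044,"dy":-0.004,"dz":0,"rx":0,"ry":0,"rz":0},{"dx":-0.044,"dy":-0.004,"dz":0,"rx":0,"ry":0,"rz":0}]'
python3 - <<'E'
from plan import *
for i in range(2):
  R,p,s=now(); print((p[:2]-TC)@tx,(p[:2]-TC)@ty); rel(R,p,down(TY),tray(.0395,0,.036)); print(s["contact_force"],s["time"]); optics.grab_frame("top")
E
```

```text
time: 3.5
tool_pos: [0.5235, 0.2824, 0.0393]
tool_rot: [0.001, -0.114, 0.993, 0.0]
contact_force: [-4.2, -0.6, 12.8]
gripper_width: 0.673
grasp_force: 67.2
0.038312129188304005 0.0012547631635312188
d [-0.0015 -0.0016  0.0041] r [ 0.0004  0.0012 -0.0001] rows>=0.1
[-4.22068092 -0.61124886 12.81515088] 3.5
0.03802247635080858 0.0012740799858544632
d [-0.0018 -0.0016  0.004 ] r [ 0.0004  0.001  -0.    ] rows>=0.1
[-3.38742561 -0.94140032 10.02705866] 3.55
```

```bash
python3 -m inch '[{"dx":-0.003,"dy":0,"dz":-0.002,"rx":0,"ry":0,"rz":0},{"dx":-0.003,"dy":0,"dz":-0.002,"rx":0,"ry":0,"rz":0},{"dx":-0.003,"dy":0,"dz":-0.002,"rx":0,"ry":0,"rz":0}]'
python3 -m inch '[{"dx":0,"dy":0,"dz":0,"rx":0,"ry":0,"rz":0},{"dx":0,"dy":0,"dz":0,"rx":0,"ry":0,"rz":0},{"dx":0,"dy":0,"dz":-0.002,"rx":0,"ry":0,"rz":0}]' 0.75
python3 -m inch '[{"dx":0,"dy":0,"dz":-0.03,"rx":0,"ry":0,"rz":0},{"dx":0,"dy":0,"dz":-0.09,"rx":0,"ry":0,"rz":0},{"dx":0,"dy":0,"dz":-0.12,"rx":0,"ry":0,"rz":0},{"dx":0,"dy":0,"dz":-0.12,"rx":0,"ry":0,"rz":0}]'
python3 - <<'E'
from plan import *
R,p,s=now(); print(p,p[:2]@tx); rel(R,p,down(.05),[.432,.0745,.11])
E
```

```text
time: 3.9
tool_pos: [0.5247, 0.2826, 0.0394]
tool_rot: [0.0, -0.114, 0.993, 0.0]
contact_force: [-2.3, 0.8, 7.0]
gripper_width: 0.679
grasp_force: 66.6
time: 4.2
tool_pos: [0.524, 0.282, 0.0394]
tool_rot: [-0.001, -0.114, 0.993, -0.0]
contact_force: [-0.9, 0.0, 0.4]
gripper_width: 0.873
grasp_force: 0.0
time: 4.6
tool_pos: [0.5276, 0.2835, 0.1418]
tool_rot: [0.005, -0.114, 0.993, 0.001]
contact_force: [0.8, -0.2, -0.2]
gripper_width: 0.871
grasp_force: 0.0
[0.52756434 0.28348755 0.14181826] 0.5781444190946219
d [ 0.176  -0.2274  0.0378] r [0.0014 0.0061 0.1193] rows>=4.6
```

```bash
python3 -m inch '[{"dx":0.176,"dy":-0.2274,"dz":0.0378,"rx":0,"ry":0,"rz":0.1193},{"dx":0.176,"dy":-0.2274,"dz":0.0378,"rx":0,"ry":0,"rz":0.1193},{"dx":0.176,"dy":-0.2274,"dz":0.0378,"rx":0,"ry":0,"rz":0.1193},{"dx":0.176,"dy":-0.2274,"dz":0.0378,"rx":0,"ry":0,"rz":0.1193},{"dx":0.176,"dy":-0.2274,"dz":0.0378,"rx":0,"ry":0,"rz":0.1193}]'
python3 -m inch '[{"dx":0,"dy":0,"dz":0,"rx":0,"ry":0,"rz":0},{"dx":0,"dy":0,"dz":0,"rx":0,"ry":0,"rz":0}]'
python3 - <<'E'
from plan import *
from ov import tile,tr
R,p,s=now(); print(p); rel(R,p,down(.05),[.432,.0745,.021])
t=optics.grab_frame("top"); q=[m for m in nets.outline_of("top","cocoa_tin")]
for m in q[:2]:
    b=m["bbox"]; 
    if abs(b[0]-172)<12 and abs(b[1]-200)<12:
        x,c=fit({"top":m["pixels"]},cyl(.06,.064),[.526,.2815],planar(.005),step=(.006,.006)); print("tin",x,c,(x-TC)@tx,(x-TC)@ty)
P=planar()([*TC,TY])
A=[(tr(boxpts(.142,.066,.02,.005),*P),(255,255,0)),(tr(cyl(.06,.064),*planar(.005)(tray(.041,.0,0)[:2])),(0,0,255))]
s=optics.grab_frame("scene")
cv2.imwrite("pics/tin.png",np.hstack([tile("top",t,155,178,50,56,A,8),tile("scene",s,160,170,50,56,A,8)]))
E
```

```text
time: 5.1
tool_pos: [0.426, 0.0712, 0.1037]
tool_rot: [-0.002, -0.025, 1.0, -0.0]
contact_force: [-0.6, -0.2, 0.7]
gripper_width: 0.874
grasp_force: 0.0
time: 5.3
tool_pos: [0.428, 0.0728, 0.105]
tool_rot: [-0.001, -0.024, 1.0, 0.0]
contact_force: [-0.6, 1.0, 0.7]
gripper_width: 0.875
grasp_force: 0.0
[0.42803727 0.07283489 0.1050486 ]
d [-0.0052  0.0018  0.1051] r [ 0.0003 -0.0008 -0.0011] rows>=1.7
tin [0.52278605 0.28339551] 0.06707550785741667 0.03781208534034552 0.0023740024535231982
```

View pics/tin.png

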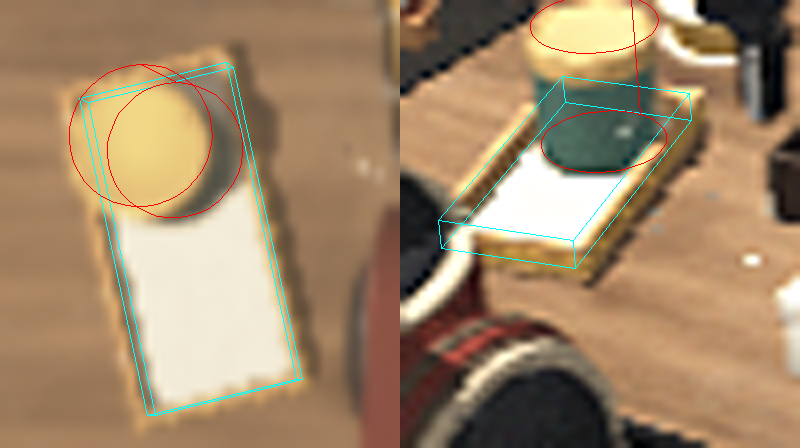

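The picture shows the tin (lid at (142,145) in the left tile) at the far end of the tray, about 3 mm short of the wall. The box will push it the rest of the way. Next I grasp the box.

```bash
python3 -m inch '[{"dx":-0.0052,"dy":0.0018,"dz":0.04,"rx":0,"ry":0,"rz":0},{"dx":-0.0052,"dy":0.0018,"dz":0.08,"rx":0,"ry":0,"rz":0},{"dx":-0.0052,"dy":0.0018,"dz":0.105,"rx":0,"ry":0,"rz":0},{"dx":-0.0052,"dy":0.0018,"dz":0.113,"rx":0,"ry":0,"rz":0},{"dx":-0.0052,"dy":0.0018,"dz":0.113,"rx":0,"ry":0,"rz":0}]'
python3 -m inch '[{"dx":0,"dy":0,"dz":0,"rx":0,"ry":0,"rz":0},{"dx":0,"dy":0,"dz":0,"rx":0,"ry":0,"rz":0},{"dx":0,"dy":0,"dz":0,"rx":0,"ry":0,"rz":0},{"dx":0,"dy":0,"dz":0,"rx":0,"ry":0,"rz":0},{"dx":0,"dy":0,"dz":0,"rx":0,"ry":0,"rz":0}]' 0.1
python3 - <<'E'
from plan import *
R,p,s=now(); print(p,s["contact_force"])
rel(R,p,down(TY),tray(-.0215,0,.09))
E
```

```text
time: 5.95
tool_pos: [0.4323, 0.0755, 0.0149]
tool_rot: [-0.001, -0.026, 1.0, 0.0]
contact_force: [-0.3, -0.5, 0.6]
gripper_width: 0.876
grasp_force: 0.0
time: 6.45
tool_pos: [0.4347, 0.075, 0.0176]
tool_rot: [0.002, -0.025, 1.0, 0.0]
contact_force: [1.3, 0.2, 6.8]
gripper_width: 0.624
grasp_force: 64.4
[0.43468928 0.07498031 0.01757149] [1.3304949  0.23805049 6.77863597]
d [-0.0509  0.2386 -0.0903] r [-1.000e-04  2.700e-03 -1.194e-01] rows>=4.2
```

```bash
python3 -m inch '[{"dx":0,"dy":0,"dz":-0.04,"rx":0,"ry":0,"rz":0},{"dx":0,"dy":0,"dz":-0.09,"rx":0,"ry":0,"rz":0},{"dx":0,"dy":0,"dz":-0.1,"rx":0,"ry":0,"rz":0},{"dx":0,"dy":0,"dz":-0.1,"rx":0,"ry":0,"rz":0}]'
python3 -m inch '[{"dx":-0.0509,"dy":0.2386,"dz":0,"rx":0,"ry":0,"rz":-0.1194},{"dx":-0.0509,"dy":0.2386,"dz":0,"rx":0,"ry":0,"rz":-0.1194},{"dx":-0.0509,"dy":0.2386,"dz":0,"rx":0,"ry":0,"rz":-0.1194},{"dx":-0.0509,"dy":0.2386,"dz":0,"rx":0,"ry":0,"rz":-0.1194},{"dx":-0.0509,"dy":0.2386,"dz":0,"rx":0,"ry":0,"rz":-0.1194}]'
python3 -m inch '[{"dx":0,"dy":0,"dz":0,"rx":0,"ry":0,"rz":0},{"dx":0,"dy":0,"dz":0,"rx":0,"ry":0,"rz":0}]'
python3 - <<'E'
from plan import *
from ov import tile,tr
R,p,s=now(); print(p,s["contact_force"],(p[:2]-TC)@tx,(p[:2]-TC)@ty)
rel(R,p,down(TY),tray(-.0185,0,.023))
t=optics.grab_frame("top"); s=optics.grab_frame("scene")
P=planar()([*TC,TY]); a=(p[:2]-TC)@tx-.0025; b=(p[:2]-TC)@ty
A=[(tr(boxpts(.142,.066,.02,.005),*P),(255,255,0)),(tr(boxpts(.054,.054,.042),*planar(p[2]-.0165)([*tray(a,b,0)[:2],TY])),(255,0,255))]
cv2.imwrite("pics/box.png",np.hstack([tile("top",t,155,178,50,56,A,8),tile("scene",s,160,160,50,56,A,8)]))
E
```

```text
time: 6.85
tool_pos: [0.4342, 0.0748, 0.0977]
tool_rot: [0.002, -0.025, 1.0, -0.0]
contact_force: [0.3, 0.2, -0.6]
gripper_width: 0.625
grasp_force: 63.7
time: 7.35
tool_pos: [0.4629, 0.2712, 0.0935]
tool_rot: [-0.001, -0.117, 0.993, 0.0]
contact_force: [0.4, -0.6, -0.4]
gripper_width: 0.626
grasp_force: 63.7
time: 7.55
tool_pos: [0.4628, 0.2664, 0.0939]
tool_rot: [-0.002, -0.114, 0.993, -0.001]
contact_force: [-0.5, -0.0, -1.3]
gripper_width: 0.628
grasp_force: 63.7
[0.46278455 0.26644452 0.09388396] [-0.49041571 -0.00330017 -1.3478295 ] -0.02447094647985532 -0.0005139013021883418
d [-0.0077  0.0007  0.0886] r [-0.0006 -0.0021 -0.0003] rows>=1.4
```

View pics/box.png

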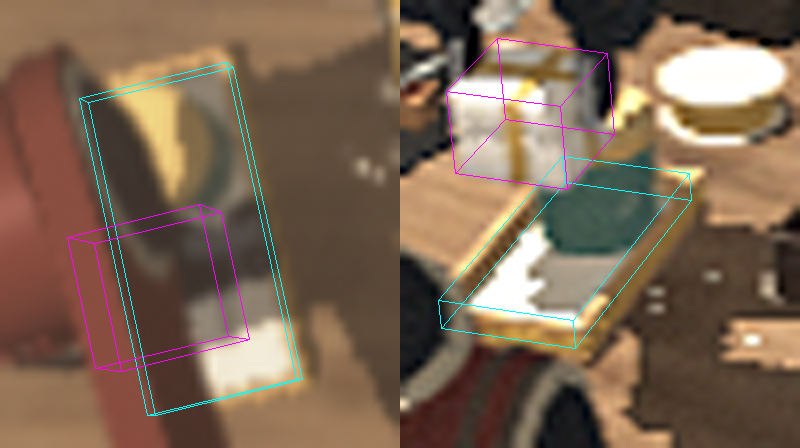

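```bash
python3 -m inch '[{"dx":-0.005,"dy":0.0007,"dz":0.0,"rx":0,"ry":0,"rz":0},{"dx":-0.005,"dy":0.0007,"dz":0.03,"rx":0,"ry":0,"rz":0},{"dx":-0.005,"dy":0.0007,"dz":0.06,"rx":0,"ry":0,"rz":0},{"dx":-0.005,"dy":0.0007,"dz":0.078,"rx":0,"ry":0,"rz":0},{"dx":-0.005,"dy":0.0007,"dz":0.083,"rx":0,"ry":0,"rz":0}]'
python3 -m inch '[{"dx":0,"dy":0,"dz":0.002,"rx":0,"ry":0,"rz":0},{"dx":0,"dy":0,"dz":0.004,"rx":0,"ry":0,"rz":0},{"dx":0,"dy":0,"dz":0.004,"rx":0,"ry":0,"rz":0}]'
python3 - <<'E'
from plan import *
R,p,s=now(); print(p,s["contact_force"],(p[:2]-TC)@tx,(p[:2]-TC)@ty)
E
```

```text
time: 8.15
tool_pos: [0.4696, 0.269, 0.0318]
tool_rot: [0.002, -0.114, 0.994, 0.0]
contact_force: [-0.1, 0.3, -1.0]
gripper_width: 0.625
grasp_force: 113.2
time: 8.45
tool_pos: [0.4674, 0.2685, 0.0254]
tool_rot: [-0.0, -0.114, 0.993, -0.0]
contact_force: [-0.6, -0.0, -1.0]
gripper_width: 0.625
grasp_force: 113.2
[0.46744048 0.26854021 0.02544737] [-0.57164918 -0.02564102 -0.95548535] -0.0194608360325788 0.00047016462380371346
```

```bash
python3 -m inch '[{"dx":0,"dy":0,"dz":0.002,"rx":0,"ry":0,"rz":0},{"dx":0,"dy":0,"dz":0.003,"rx":0,"ry":0,"rz":0},{"dx":0,"dy":0,"dz":0.003,"rx":0,"ry":0,"rz":0}]'
python3 -m inch '[{"dx":-0.002,"dy":0,"dz":0,"rx":0,"ry":0,"rz":0},{"dx":-0.004,"dy":0,"dz":0,"rx":0,"ry":0,"rz":0},{"dx":-0.004,"dy":0,"dz":0,"rx":0,"ry":0,"rz":0}]'
python3 -m inch '[{"dx":-0.0015,"dy":0,"dz":0,"rx":0,"ry":0,"rz":0},{"dx":-0.003,"dy":0,"dz":0,"rx":0,"ry":0,"rz":0},{"dx":-0.003,"dy":0,"dz":0,"rx":0,"ry":0,"rz":0}]'
python3 - <<'E'
from plan import *
R,p,s=now(); print(p,s["contact_force"],(p[:2]-TC)@tx,(p[:2]-TC)@ty)
E
```

```text
time: 8.75
tool_pos: [0.4676, 0.2689, 0.0234]
tool_rot: [-0.0, -0.114, 0.993, -0.0]
contact_force: [0.1, -0.6, -0.2]
gripper_width: 0.623
grasp_force: 113.2
time: 9.05
tool_pos: [0.4709, 0.2698, 0.0236]
tool_rot: [-0.0, -0.114, 0.993, -0.0]
contact_force: [-1.0, -0.1, -0.9]
gripper_width: 0.628
grasp_force: 113.2
time: 9.35
tool_pos: [0.4733, 0.2703, 0.0237]
tool_rot: [0.0, -0.114, 0.993, 0.0]
contact_force: [0.1, 0.7, -0.6]
gripper_width: 0.625
grasp_force: 113.2
[0.47333142 0.27027234 0.02368518] [ 0.05517901  0.73548776 -0.59744413] -0.013330487810756079 0.0008198110369142678
```

```bash
python3 -m inch '[{"dx":-0.001,"dy":0,"dz":0.001,"rx":0,"ry":0,"rz":0},{"dx":-0.002,"dy":0,"dz":0.002,"rx":0,"ry":0,"rz":0},{"dx":-0.002,"dy":0,"dz":0.002,"rx":0,"ry":0,"rz":0}]'
python3 - <<'E'
from plan import *
R,p,s=now(); print(p,s["contact_force"],(p[:2]-TC)@tx,(p[:2]-TC)@ty)
E
```

```text
time: 9.65
tool_pos: [0.4748, 0.2706, 0.0219]
tool_rot: [-0.0, -0.114, 0.993, 0.0]
contact_force: [-0.3, 0.2, -0.4]
gripper_width: 0.627
grasp_force: 113.2
[0.47478545 0.27061781 0.02193067] [-0.27597171  0.21760397 -0.43738824] -0.011835993208031187 0.00082619137408531
```

```bash
python3 -m inch '[{"dx":0,"dy":0,"dz":0.001,"rx":0,"ry":0,"rz":0},{"dx":-0.001,"dy":0,"dz":0.002,"rx":0,"ry":0,"rz":0},{"dx":-0.001,"dy":0,"dz":0.002,"rx":0,"ry":0,"rz":0}]'
python3 - <<'E'
from plan import *
from ov import tile,tr
R,p,s=now(); print(p,s["contact_force"],(p[:2]-TC)@tx,(p[:2]-TC)@ty)
t=optics.grab_frame("top"); s=optics.grab_frame("scene")
P=planar()([*TC,TY])
A=[(tr(boxpts(.142,.066,.02,.005),*P),(255,255,0)),(tr(boxpts(.054,.054,.042),*planar(.005)([*tray((p[:2]-TC)@tx-.0025,0,0)[:2],TY])),(255,0,255)),(tr(cyl(.06,.064),*planar(.005)(tray(.041,.0,0)[:2])),(0,0,255))]
cv2.imwrite("pics/box2.png",np.hstack([tile("top",t,155,178,50,56,A,8),tile("scene",s,160,165,50,56,A,8)]))
E
```

```text
time: 9.95
tool_pos: [0.4751, 0.2707, 0.0216]
tool_rot: [-0.001, -0.114, 0.993, -0.0]
contact_force: [-6.2, -2.0, 9.5]
gripper_width: 0.628
grasp_force: 113.9
[0.4750611  0.270725   0.02160591] [-6.22228747 -2.00003327  9.50418162] -0.011543204204834243 0.0008680104223357768
```

View pics/box2.png

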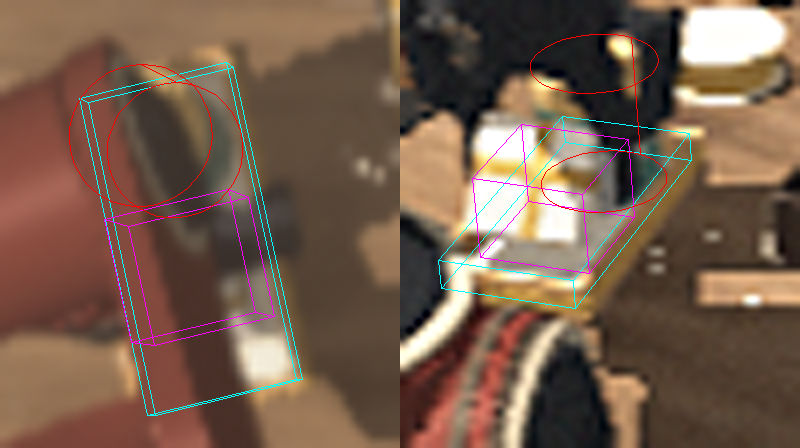

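The box seems higher or farther back than the model: its front lower edge is near (578,243), where (590,272) was expected. I look without the overlay.

```bash
python3 - <<'E'
from ov import *
s=optics.grab_frame("scene"); cv2.imwrite("pics/box3.png",tile("scene",s,155,155,60,50,[],12))
for q in nets.outline_of("scene","ribbon_box")[:3]: print(q["confidence"],q["bbox"])
E
```

```text
0.66 [178.1, 186.1, 17.9, 16.1]
```

View pics/box3.png

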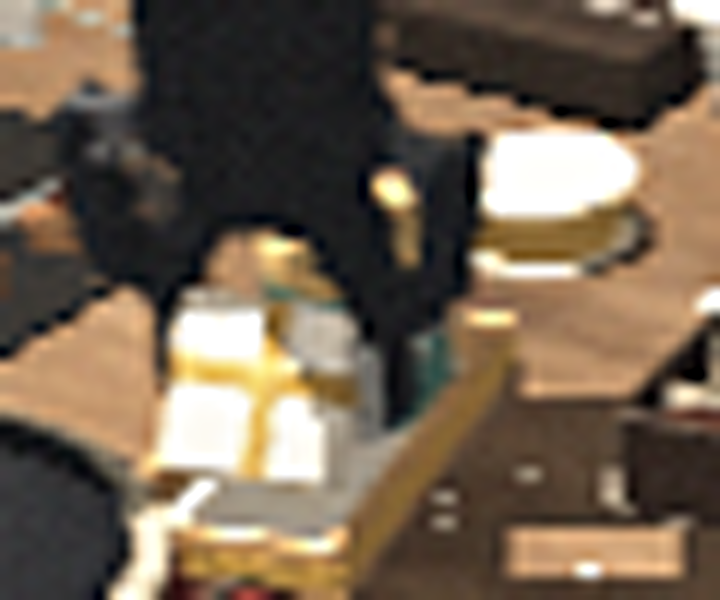

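The box (cross on its top at (262,380)) has pitched in the grip. Its far edge probably caught the tin's lid on the way down. I lift it out and measure the tilt.

```bash
python3 -m inch '[{"dx":0.006,"dy":0,"dz":0,"rx":0,"ry":0,"rz":0},{"dx":0.012,"dy":0,"dz":-0.02,"rx":0,"ry":0,"rz":0},{"dx":0.02,"dy":0,"dz":-0.06,"rx":0,"ry":0,"rz":0},{"dx":0.02,"dy":0,"dz":-0.1,"rx":0,"ry":0,"rz":0},{"dx":0.02,"dy":0,"dz":-0.1,"rx":0,"ry":0,"rz":0}]'
python3 -m inch '[{"dx":0,"dy":0,"dz":0,"rx":0,"ry":0,"rz":0},{"dx":0,"dy":0,"dz":0,"rx":0,"ry":0,"rz":0}]'
python3 - <<'E'
from plan import *
import pickle
R,p,s=now(); print(p,s["contact_force"])
f=optics.grab_frame("scene"); r=nets.outline_of("scene","ribbon_box")
for q in r[:3]: print(q["confidence"],q["bbox"],q["pixels"].sum())
pickle.dump((f,r,R,p),open("b.pkl","wb"))
m=r[0]["pixels"]; g=p-R[:,2]*.014
for t0 in(0,.4,.8,1.2):
    # box pose: pitched about tool y through the grasp point; q=(offset along tool x, pitch, z offset)
    def pose(q):
        Rb=Ro.from_euler("z",TY).as_matrix()@Ro.from_euler("y",-q[1]).as_matrix()
        return Rb,g+Ro.from_euler("z",TY).as_matrix()@[q[0],0,0]+Rb@[0,0,-.03+q[2]]
    x,c=fit({"scene":m},boxpts(.054,.054,.042),[-.002,t0,0],pose,step=(.005,.3,.006)); print(t0,x,c)
E
```

```text
time: 10.65
tool_pos: [0.4632, 0.2686, 0.1058]
tool_rot: [0.005, -0.114, 0.993, 0.001]
contact_force: [0.9, 0.1, 0.5]
gripper_width: 0.623
grasp_force: 113.2
time: 10.85
tool_pos: [0.459, 0.2668, 0.099]
tool_rot: [-0.001, -0.114, 0.993, -0.0]
contact_force: [-0.4, 0.2, -1.1]
gripper_width: 0.624
grasp_force: 113.2
[0.45901234 0.26677585 0.09896205] [-0.41192172  0.1806072  -1.08759272]
0.57 [174.1, 169.3, 17.1, 17.6] 271
0 [-0.00430929 -0.17782381  0.00970762] 0.2022296107960102
0.4 [-0.00484424  0.96560488  0.0117283 ] 0.13644633110976345
0.8 [-0.00462762  0.97638319  0.01180404] 0.13619781110660723
1.2 [-0.00482006  0.96393297  0.0116829 ] 0.13609706774519714
```

```bash
python3 - <<'E'
from plan import *
from ov import tile,tr
import pickle
f,r,R,p=pickle.load(open("b.pkl","rb")); g=p-R[:,2]*.014
def pose(q):
    Rb=Ro.from_euler("z",TY).as_matrix()@Ro.from_euler("y",-q[1]).as_matrix()
    return Rb,g+Ro.from_euler("z",TY).as_matrix()@[q[0],0,0]+Rb@[0,0,-.03+q[2]]
A=[tile("scene",f,155,148,40,45,[],10)]
for q in([-.0048,.966,.0117],):
    T=pose(q); X=lambda a:tr(np.array(a),*T)
    A.append(tile("scene",f,155,148,40,45,[(tr(boxpts(.054,.054,.042),*T),(255,0,255)),(X([[-.027,0,.042],[.027,0,.042],[0,0,.042],[0,.027,.042],[0,-.027,.042]]),(0,0,255))],10))
cv2.imwrite("pics/tilt.png",np.hstack(A))
E
```

```text
(no output)
```

View pics/tilt.png

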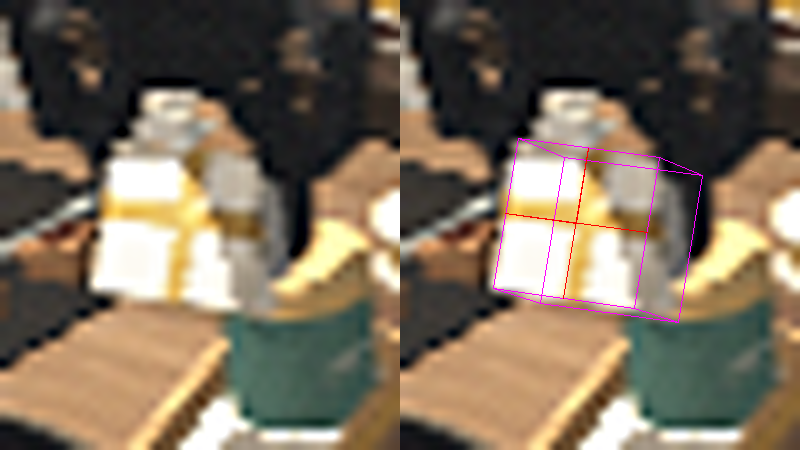

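The fit matches the picture (cross at (577,222) in the right tile): the box is pitched about 55° in the grip, top toward the robot. I will lean the tool 30° the other way, set the box on the free counter at its old place, let it drop flat and regrasp it.

```bash
cat > t.py <<'E'
from plan import *
import pickle
f,r,R,p=pickle.load(open("b.pkl","rb")); g=p-R[:,2]*.014; q=[-.0048,.966,.0117]
Rz=Ro.from_euler("z",TY).as_matrix(); Rb=Rz@Ro.from_euler("y",-q[1]).as_matrix(); tb=g+Rz@[q[0],0,0]+Rb@[0,0,-.03+q[2]]
Rbt=R.T@Rb; tbt=R.T@(tb-p)   # box in tool
Rt=down(.08,-np.radians(30))
low=lambda pt:(boxpts(.054,.054,.042)@(Rt@Rbt).T+Rt@tbt+pt)[:,2].min()
pt=np.array([.415,.08,.1]); pt[2]-=low(pt); print("contact TCP",pt)
E
python3 - <<'E'
from t import *
R0,p0,s=now(); rel(R0,p0,Rt,pt+[0,0,.07])
E
```

```text
contact TCP [0.415      0.08       0.01362503]
d [ 0.1063 -0.2148  0.0191] r [-0.0265  0.3464  0.097 ] rows>=3.8
```

```bash
python3 -m inch '[{"dx":0.1063,"dy":-0.2148,"dz":0.0191,"rx":-0.0265,"ry":0.3464,"rz":0.097},{"dx":0.1063,"dy":-0.2148,"dz":0.0191,"rx":-0.0265,"ry":0.3464,"rz":0.097},{"dx":0.1063,"dy":-0.2148,"dz":0.0191,"rx":-0.0265,"ry":0.3464,"rz":0.097},{"dx":0.1063,"dy":-0.2148,"dz":0.0191,"rx":-0.0265,"ry":0.3464,"rz":0.097},{"dx":0.1063,"dy":-0.2148,"dz":0.0191,"rx":-0.0265,"ry":0.3464,"rz":0.097}]'
python3 -m inch '[{"dx":0,"dy":0,"dz":0,"rx":0,"ry":0,"rz":0},{"dx":0,"dy":0,"dz":0,"rx":0,"ry":0,"rz":0}]'
python3 - <<'E'
from t import *
R0,p0,s=now(); print(p0,s["joint_pos"]);rel(R0,p0,Rt,pt+[0,0,.003]); 
E
```

```text
time: 11.45
tool_pos: [0.415, 0.077, 0.0825]
tool_rot: [-0.26, -0.036, 0.965, -0.01]
contact_force: [0.3, 1.5, -0.8]
gripper_width: 0.629
grasp_force: 112.8
time: 11.65
tool_pos: [0.416, 0.0812, 0.0849]
tool_rot: [-0.257, -0.039, 0.966, -0.01]
contact_force: [0.6, 0.6, -0.8]
gripper_width: 0.624
grasp_force: 112.8
contact TCP [0.415      0.08       0.01362503]
[0.415958   0.08122739 0.08488292] [ 0.03222762  0.0911387   1.8980822  -0.02308273  1.67237026 -1.61601723]
d [-0.0413 -0.0016  0.0747] r [0.0005 0.0021 0.001 ] rows>=1.4
```

Down to just above contact, then press slightly.

```bash
python3 -m inch '[{"dx":-0.02,"dy":-0.0016,"dz":0.0362,"rx":0,"ry":0,"rz":0},{"dx":-0.0345,"dy":-0.0016,"dz":0.0624,"rx":0,"ry":0,"rz":0},{"dx":-0.0413,"dy":-0.0016,"dz":0.0747,"rx":0,"ry":0,"rz":0},{"dx":-0.0413,"dy":-0.0016,"dz":0.0747,"rx":0,"ry":0,"rz":0}]'
python3 -m inch '[{"dx":-0.0015,"dy":0,"dz":0.0026,"rx":0,"ry":0,"rz":0},{"dx":-0.003,"dy":0,"dz":0.0052,"rx":0,"ry":0,"rz":0},{"dx":-0.003,"dy":0,"dz":0.0052,"rx":0,"ry":0,"rz":0}]'
python3 -c "
from t import *
R0,p0,s=now(); print(p0,s['contact_force'])"
```

```text
time: 12.05
tool_pos: [0.4138, 0.0801, 0.0159]
tool_rot: [-0.259, -0.04, 0.965, -0.01]
contact_force: [-0.7, 0.4, 0.0]
gripper_width: 0.627
grasp_force: 112.8
time: 12.35
tool_pos: [0.4159, 0.0793, 0.0128]
tool_rot: [-0.256, -0.039, 0.966, -0.01]
contact_force: [-0.5, 0.6, -0.4]
gripper_width: 0.625
grasp_force: 112.8
contact TCP [0.415      0.08       0.01362503]
[0.41588244 0.07934852 0.01276283] [-0.4937948   0.59171851 -0.41132653]
```

```bash
python3 -m inch '[{"dx":-0.0013,"dy":0,"dz":0.0022,"rx":0,"ry":0,"rz":0},{"dx":-0.0013,"dy":0,"dz":0.0022,"rx":0,"ry":0,"rz":0}]'
python3 -m inch '[{"dx":0,"dy":0,"dz":0,"rx":0,"ry":0,"rz":0},{"dx":0,"dy":0,"dz":0,"rx":0,"ry":0,"rz":0},{"dx":0,"dy":0,"dz":0,"rx":0,"ry":0,"rz":0},{"dx":0,"dy":0,"dz":0,"rx":0,"ry":0,"rz":0}]' 0.75
python3 -m inch '[{"dx":0,"dy":0,"dz":-0.04,"rx":0,"ry":0,"rz":0},{"dx":0,"dy":0,"dz":-0.09,"rx":0,"ry":0,"rz":0},{"dx":0,"dy":0,"dz":-0.15,"rx":0,"ry":0,"rz":0},{"dx":0,"dy":0,"dz":-0.15,"rx":0,"ry":0,"rz":0},{"dx":0,"dy":0,"dz":-0.15,"rx":0,"ry":0,"rz":0}]'
python3 - <<'E'
from t import *
R0,p0,s=now(); print(p0)
ms={}
for n in("top","scene"):
    optics.grab_frame(n)
    for o in nets.outline_of(n,"ribbon_box"):
        u=proj(n,[.43,.08,.02])[0]; b=o["bbox"]; print(n,o["confidence"],np.round(b,1),u)
        if n not in ms and abs(b[0]-u[0])<12 and abs(b[1]-u[1])<12: ms[n]=o["pixels"]
for k in [ms]+[{n:m} for n,m in ms.items()]:
    for h,a in((.043,.054),):
        print(list(k),*fit(k,boxpts(.054,.054,h),[.43,.08,.08],planar()))
E
```

```text
time: 12.55
tool_pos: [0.4161, 0.0793, 0.0121]
tool_rot: [-0.257, -0.039, 0.966, -0.01]
contact_force: [-1.1, 0.9, 8.2]
gripper_width: 0.624
grasp_force: 113.8
time: 12.95
tool_pos: [0.415, 0.0792, 0.0099]
tool_rot: [-0.257, -0.039, 0.965, -0.01]
contact_force: [-0.5, -0.3, -0.3]
gripper_width: 0.876
grasp_force: 0.0
time: 13.45
tool_pos: [0.4759, 0.0839, 0.1151]
tool_rot: [-0.256, -0.039, 0.966, -0.01]
contact_force: [-0.4, 0.1, -0.6]
gripper_width: 0.878
grasp_force: 0.0
contact TCP [0.415      0.08       0.01362503]
[0.47585453 0.08390827 0.11508759]
top 0.61 [340.6 225.1  18.6  19.2] [233.23700906 222.94339348]
scene 0.68 [218.3 207.6  23.8  22.2] [215.86686464 209.25387463]
['scene'] [0.43131485 0.07645082 0.08901025] 0.06444629475437136
['scene'] [0.43131485 0.07645082 0.08901025] 0.06444629475437136
```

```bash
python3 -c "
from plan import *
R0,p0,s=now(); rel(R0,p0,down(.08),[.42,-.08,.16])"
```

```text
d [ 0.1012 -0.1988 -0.0105] r [ 7.000e-04 -3.497e-01  2.000e-04] rows>=3.6
```

```bash
python3 -m inch '[{"dx":0.1012,"dy":-0.1988,"dz":-0.0105,"rx":0,"ry":-0.35,"rz":0},{"dx":0.1012,"dy":-0.1988,"dz":-0.0105,"rx":0,"ry":-0.35,"rz":0},{"dx":0.1012,"dy":-0.1988,"dz":-0.0105,"rx":0,"ry":-0.35,"rz":0},{"dx":0.1012,"dy":-0.1988,"dz":-0.0105,"rx":0,"ry":-0.35,"rz":0},{"dx":0.1012,"dy":-0.1988,"dz":-0.0105,"rx":0,"ry":-0.35,"rz":0}]'
cat > look.py <<'E'
from plan import *
def find(name,guess,model,pose,p0,step=(.006,.006,.15),tol=12,cams=("top","scene")):
    ms={}
    for n in cams:
        optics.grab_frame(n); u=proj(n,guess)[0]
        for o in nets.outline_of(n,name):
            b=o["bbox"]
            if np.abs(np.array(b[:2])-u).max()<tol and n not in ms: ms[n]=o["pixels"]
    for n,m in ms.items():
        x,c=fit({n:m},model,p0,pose,step=step[:len(p0)]); print(name,n,np.round(x,4),round(c,3),"tray",np.round([(x[:2]-TC)@tx,(x[:2]-TC)@ty],4))
E
python3 - <<'E'
from look import *
find("ribbon_box",[.432,.078,.03],boxpts(.054,.054,.043),planar(),[.432,.078,.08])
find("cocoa_tin",[.526,.282,.04],cyl(.06,.064),planar(.005),[.526,.282])
R0,p0,s=now(); print(p0)
E
```

```text
time: 14.15
tool_pos: [0.4194, -0.0824, 0.1617]
tool_rot: [0.003, -0.037, 0.999, -0.0]
contact_force: [-0.5, -0.1, -0.3]
gripper_width: 0.876
grasp_force: 0.0
ribbon_box scene [0.4317 0.0777 0.2552] 0.092 tray [-0.0976 -0.1773]
cocoa_tin top [0.5275 0.284 ] 0.1 tray [0.0425 0.0019]
cocoa_tin scene [0.5271 0.2808] 0.089 tray [ 0.0415 -0.0012]
[ 0.42178352 -0.07905826  0.16076783]
```

```bash
python3 - <<'E'
from look import *
f=optics.grab_frame("top"); u,v=proj("top",[.432,.078,.042])[0].astype(int)
w=f[v-14:v+15,u-14:u+15].astype(int); m=(w[...,2]>150)|((w[...,0]>190)&(w[...,1]>150)&(w[...,2]<170)&(w[...,0]-w[...,2]>40)&(w[...,0]>215))
for r in m: print("".join(".#"[int(x)] for x in r))
M=np.zeros(f.shape[:2],bool); M[v-14:v+15,u-14:u+15]=m
k=cv2.connectedComponentsWithStats(cv2.morphologyEx(M.astype(np.uint8),cv2.MORPH_CLOSE,np.ones((3,3))))
i=1+np.argmax(k[2][1:,4]); print(k[2][i])
# top face only
print(fit({"top":k[1]==i},boxpts(.054,.054,.0425,.042),[.432,.078,.08],planar(),hull=True))
rr=cv2.minAreaRect(cv2.findNonZero((k[1]==i).astype(np.uint8))); print(rr,back("top",k[3][i],.042))
E
```

```text
.............................
.............................
.............................
.............................
.............................
.............................
................#####........
.....#########.######........
.....#########.######........
.....################........
.....################........
.....################........
......#############..........
......##############.........
......###############........
......################.......
......################.......
......################.......
......################.......
......################.......
......################.......
......################.......
......########...##..........
.......##....................
.............................
.............................
.............................
.............................
.............................
[224 214  17  18 254]
(array([0.43241329, 0.08276974, 0.06600638]), np.float64(0.058055805580558006))
((232.12705993652344, 222.39755249023438), (16.20589828491211, 15.572147369384766), 84.80557250976562) [0.43191864 0.08264701 0.042     ]
```

```bash
python3 -c "
from plan import *
R0,p0,s=now(); rel(R0,p0,down(.08),[.4325,.0827,.09])"
```

```text
d [-0.0296  0.2004  0.0891] r [0.0011 0.0019 0.0012] rows>=3.5
```

```bash
python3 -m inch '[{"dx":-0.0296,"dy":0.2004,"dz":0.0891,"rx":0,"ry":0,"rz":0},{"dx":-0.0296,"dy":0.2004,"dz":0.0891,"rx":0,"ry":0,"rz":0},{"dx":-0.0296,"dy":0.2004,"dz":0.0891,"rx":0,"ry":0,"rz":0},{"dx":-0.0296,"dy":0.2004,"dz":0.0891,"rx":0,"ry":0,"rz":0},{"dx":-0.0296,"dy":0.2004,"dz":0.0891,"rx":0,"ry":0,"rz":0}]'
python3 -m inch '[{"dx":0,"dy":0,"dz":0,"rx":0,"ry":0,"rz":0},{"dx":0,"dy":0,"dz":0,"rx":0,"ry":0,"rz":0}]'
python3 -c "
from plan import *
R0,p0,s=now(); print(p0);rel(R0,p0,down(.08),[.4325,.0827,.014])"
```

```text
time: 15.1
tool_pos: [0.4309, 0.0847, 0.0881]
tool_rot: [-0.0, -0.043, 0.999, 0.001]
contact_force: [-0.3, -0.4, -0.5]
gripper_width: 0.874
grasp_force: 0.0
time: 15.3
tool_pos: [0.4333, 0.0813, 0.0912]
tool_rot: [0.003, -0.04, 0.999, 0.0]
contact_force: [0.4, -0.0, 0.6]
gripper_width: 0.868
grasp_force: 0.0
[0.4333209  0.08133521 0.09118189]
d [0.0014 0.0017 0.0965] r [ 0.0003  0.0035 -0.0002] rows>=1.5
```

```bash
python3 -m inch '[{"dx":0,"dy":0.0017,"dz":0.04,"rx":0,"ry":0,"rz":0},{"dx":0,"dy":0.0017,"dz":0.075,"rx":0,"ry":0,"rz":0},{"dx":0,"dy":0.0017,"dz":0.09,"rx":0,"ry":0,"rz":0},{"dx":0,"dy":0.0017,"dz":0.0965,"rx":0,"ry":0,"rz":0},{"dx":0,"dy":0.0017,"dz":0.0965,"rx":0,"ry":0,"rz":0}]'
python3 -m inch '[{"dx":0,"dy":0,"dz":0,"rx":0,"ry":0,"rz":0},{"dx":0,"dy":0,"dz":0,"rx":0,"ry":0,"rz":0},{"dx":0,"dy":0,"dz":0,"rx":0,"ry":0,"rz":0},{"dx":0,"dy":0,"dz":0,"rx":0,"ry":0,"rz":0},{"dx":0,"dy":0,"dz":0,"rx":0,"ry":0,"rz":0}]' 0.1
python3 -m inch '[{"dx":0,"dy":0,"dz":-0.04,"rx":0,"ry":0,"rz":0},{"dx":0,"dy":0,"dz":-0.09,"rx":0,"ry":0,"rz":0},{"dx":0,"dy":0,"dz":-0.1,"rx":0,"ry":0,"rz":0},{"dx":0,"dy":0,"dz":-0.1,"rx":0,"ry":0,"rz":0}]'
python3 - <<'E'
from plan import *
R,p,s=now(); print(p); rel(R,p,down(TY),tray(-.027,0,.1))
E
```

```text
time: 15.8
tool_pos: [0.4332, 0.0828, 0.0136]
tool_rot: [0.002, -0.04, 0.999, 0.001]
contact_force: [-0.4, 0.1, 0.4]
gripper_width: 0.882
grasp_force: 0.0
time: 16.3
tool_pos: [0.4347, 0.0833, 0.0152]
tool_rot: [0.004, -0.04, 0.999, 0.0]
contact_force: [-0.9, -0.5, 5.2]
gripper_width: 0.625
grasp_force: 65.3
time: 16.7
tool_pos: [0.434, 0.0833, 0.0954]
tool_rot: [0.004, -0.04, 0.999, 0.001]
contact_force: [-1.0, 0.6, -1.0]
gripper_width: 0.628
grasp_force: 64.5
[0.43401143 0.08326505 0.09538559]
d [-0.051   0.2255 -0.0052] r [ 0.      0.006  -0.0992] rows>=3.7
```

```bash
python3 -m inch '[{"dx":-0.051,"dy":0.2255,"dz":-0.005,"rx":0,"ry":0.006,"rz":-0.0992},{"dx":-0.051,"dy":0.2255,"dz":-0.005,"rx":0,"ry":0.006,"rz":-0.0992},{"dx":-0.051,"dy":0.2255,"dz":-0.005,"rx":0,"ry":0.006,"rz":-0.0992},{"dx":-0.051,"dy":0.2255,"dz":-0.005,"rx":0,"ry":0.006,"rz":-0.0992},{"dx":-0.051,"dy":0.2255,"dz":-0.005,"rx":0,"ry":0.006,"rz":-0.0992}]'
python3 -m inch '[{"dx":0,"dy":0,"dz":0,"rx":0,"ry":0,"rz":0},{"dx":0,"dy":0,"dz":0,"rx":0,"ry":0,"rz":0}]'
python3 - <<'E'
from plan import *
R,p,s=now(); print(p,(p[:2]-TC)@tx,(p[:2]-TC)@ty); rel(R,p,down(TY),tray(-.027,0,.0285))
optics.grab_frame("scene"); r=nets.outline_of("scene","ribbon_box"); m=r[0]["pixels"]; print(r[0]["bbox"])
g=p
def pose(q):
    Rb=Ro.from_euler("z",TY).as_matrix()@Ro.from_euler("y",-q[1]).as_matrix()
    return Rb,g+Ro.from_euler("z",TY).as_matrix()@[q[0],0,0]+Rb@[0,0,-.015+q[2]]
for t0 in(0,.5): print(fit({"scene":m},boxpts(.054,.054,.042),[0,t0,0],pose,step=(.005,.3,.006)))
E
```

```text
time: 17.2
tool_pos: [0.4577, 0.2692, 0.0957]
tool_rot: [-0.004, -0.116, 0.993, 0.0]
contact_force: [0.7, -0.6, -0.7]
gripper_width: 0.627
grasp_force: 64.5
time: 17.4
tool_pos: [0.4577, 0.2651, 0.096]
tool_rot: [-0.004, -0.114, 0.993, -0.0]
contact_force: [-1.3, 0.1, -0.0]
gripper_width: 0.623
grasp_force: 64.5
[0.45770396 0.26510282 0.09600575] -0.029723475315219516 -0.0006672546588239519
d [-0.004   0.0008  0.0844] r [ 0.0001 -0.005  -0.0005] rows>=1.4
[175.0, 170.7, 19.6, 16.4]
(array([ 1.56671801e-04, -1.76290577e-01, -3.07517989e-03]), np.float64(0.2431436758084322))
(array([ 0.00388318,  0.92064028, -0.00130752]), np.float64(0.2442686143233922))
```

```bash
python3 -m inch '[{"dx":-0.001,"dy":0.0008,"dz":0.025,"rx":0,"ry":-0.005,"rz":0},{"dx":-0.001,"dy":0.0008,"dz":0.05,"rx":0,"ry":-0.005,"rz":0},{"dx":-0.001,"dy":0.0008,"dz":0.07,"rx":0,"ry":-0.005,"rz":0},{"dx":-0.001,"dy":0.0008,"dz":0.08,"rx":0,"ry":-0.005,"rz":0},{"dx":-0.001,"dy":0.0008,"dz":0.082,"rx":0,"ry":-0.005,"rz":0}]'
python3 -m inch '[{"dx":0,"dy":0,"dz":0.002,"rx":0,"ry":0,"rz":0},{"dx":0,"dy":0,"dz":0.005,"rx":0,"ry":0,"rz":0},{"dx":0,"dy":0,"dz":0.005,"rx":0,"ry":0,"rz":0}]'
python3 -m inch '[{"dx":0,"dy":0,"dz":0.002,"rx":0,"ry":0,"rz":0},{"dx":0,"dy":0,"dz":0.004,"rx":0,"ry":0,"rz":0},{"dx":0,"dy":0,"dz":0.004,"rx":0,"ry":0,"rz":0}]'
python3 - <<'E'
from plan import *
R,p,s=now(); print(p,(p[:2]-TC)@tx,(p[:2]-TC)@ty); rel(R,p,down(TY),tray(-.027,0,.0285))
E
```

```text
time: 18.0
tool_pos: [0.4583, 0.266, 0.0309]
tool_rot: [0.0, -0.114, 0.994, 0.0]
contact_force: [-0.0, -0.0, 0.1]
gripper_width: 0.622
grasp_force: 64.5
time: 18.3
tool_pos: [0.4596, 0.2672, 0.0286]
tool_rot: [0.002, -0.114, 0.993, 0.001]
contact_force: [-0.8, -0.9, 0.1]
gripper_width: 0.628
grasp_force: 64.5
time: 18.6
tool_pos: [0.459, 0.267, 0.0247]
tool_rot: [0.001, -0.114, 0.993, 0.001]
contact_force: [0.5, -0.8, -0.6]
gripper_width: 0.628
grasp_force: 64.5
[0.45900753 0.26704924 0.02471906] -0.028012092227941855 0.0009324334265249958
d [-0.0013 -0.0012 -0.0047] r [ 0.0006  0.0018 -0.    ] rows>=0.1
```

```bash
python3 -m inch '[{"dx":0,"dy":0,"dz":0.002,"rx":0,"ry":0,"rz":0},{"dx":0,"dy":0,"dz":0.004,"rx":0,"ry":0,"rz":0},{"dx":0,"dy":0,"dz":0.004,"rx":0,"ry":0,"rz":0}]'
python3 -m inch '[{"dx":0,"dy":0,"dz":0.001,"rx":0,"ry":0,"rz":0},{"dx":0,"dy":0,"dz":0.002,"rx":0,"ry":0,"rz":0},{"dx":0,"dy":0,"dz":0.002,"rx":0,"ry":0,"rz":0}]'
python3 - <<'E'
from plan import *
R,p,s=now(); print(p,(p[:2]-TC)@tx,(p[:2]-TC)@ty)
E
```

```text
time: 18.9
tool_pos: [0.4589, 0.267, 0.0213]
tool_rot: [0.001, -0.114, 0.993, 0.001]
contact_force: [-0.5, -0.3, -0.4]
gripper_width: 0.626
grasp_force: 64.5
time: 19.2
tool_pos: [0.4593, 0.2671, 0.0203]
tool_rot: [0.002, -0.114, 0.993, 0.001]
contact_force: [0.1, 0.2, 0.8]
gripper_width: 0.624
grasp_force: 64.7
[0.45930124 0.26713562 0.02028484] -0.027706437061267797 0.0009498839998871465
```

```bash
python3 -m inch '[{"dx":-0.003,"dy":0,"dz":0,"rx":0,"ry":0,"rz":0},{"dx":-0.007,"dy":0.0,"dz":0,"rx":0,"ry":0,"rz":0},{"dx":-0.011,"dy":0,"dz":0,"rx":0,"ry":0,"rz":0},{"dx":-0.0135,"dy":0,"dz":0,"rx":0,"ry":0,"rz":0},{"dx":-0.0135,"dy":0,"dz":0,"rx":0,"ry":0,"rz":0}]'
python3 -m inch '[{"dx":-0.001,"dy":0,"dz":0,"rx":0,"ry":0,"rz":0},{"dx":-0.0015,"dy":0,"dz":0,"rx":0,"ry":0,"rz":0},{"dx":-0.0015,"dy":0,"dz":0,"rx":0,"ry":0,"rz":0}]'
python3 - <<'E'
from plan import *
R,p,s=now(); print(p,(p[:2]-TC)@tx,(p[:2]-TC)@ty,s["contact_force"])
E
```

```text
time: 19.7
tool_pos: [0.4704, 0.2697, 0.0203]
tool_rot: [0.002, -0.114, 0.993, 0.001]
contact_force: [0.8, 0.1, 0.8]
gripper_width: 0.622
grasp_force: 64.7
time: 20.0
tool_pos: [0.4708, 0.2698, 0.0203]
tool_rot: [0.001, -0.114, 0.993, 0.001]
contact_force: [-2.8, -0.5, 4.8]
gripper_width: 0.626
grasp_force: 65.0
[0.47075158 0.26979173 0.02028148] -0.015952072137214536 0.0009373847046809723 [-2.81700739 -0.49109303  4.77807032]
```

The box is against the tin and the tin is against the wall (-2.8 N). Release, rise, and go to the red bar.

```bash
python3 -m inch '[{"dx":0.001,"dy":0,"dz":0,"rx":0,"ry":0,"rz":0},{"dx":0.001,"dy":0,"dz":0,"rx":0,"ry":0,"rz":0},{"dx":0.001,"dy":0,"dz":0,"rx":0,"ry":0,"rz":0},{"dx":0.001,"dy":0,"dz":0,"rx":0,"ry":0,"rz":0}]' 0.6
python3 -m inch '[{"dx":0,"dy":0,"dz":-0.03,"rx":0,"ry":0,"rz":0},{"dx":0,"dy":0,"dz":-0.09,"rx":0,"ry":0,"rz":0},{"dx":0,"dy":0,"dz":-0.15,"rx":0,"ry":0,"rz":0},{"dx":0,"dy":0,"dz":-0.2,"rx":0,"ry":0,"rz":0},{"dx":0,"dy":0,"dz":-0.2,"rx":0,"ry":0,"rz":0}]'
cat >> plan.py <<'E'
L=np.radians(38); BF=np.array([.631,-.0979,.03]); BY=.058
RB=down(BY,L); 
def bars(s): return BF-RB[:,2]*s
E
python3 - <<'E'
from plan import *
R,p,s=now(); print(p,RB[:,2],bars(.088),bars(.2)); rel(R,p,RB,bars(.2))
rel(R,p,down(.1),[.43,.05,.22])
E
```

```text
time: 20.4
tool_pos: [0.47, 0.2695, 0.0199]
tool_rot: [0.001, -0.114, 0.993, 0.001]
contact_force: [-0.1, -0.4, 0.1]
gripper_width: 0.798
grasp_force: 0.0
time: 20.9
tool_pos: [0.4736, 0.271, 0.1882]
tool_rot: [0.008, -0.114, 0.993, 0.002]
contact_force: [1.0, 0.3, 0.9]
gripper_width: 0.803
grasp_force: 0.0
[0.47359926 0.27098755 0.18824041] [ 0.61462622  0.03568835 -0.78801075] [ 0.57691289 -0.10104057  0.09934495] [ 0.50807476 -0.10503767  0.18760215]
d [ 0.0647 -0.4675 -0.0017] r [ 0.0406 -0.4301  0.1086] rows>=7.6
d [ 0.1151 -0.2565 -0.0424] r [0.0028 0.011  0.0859] rows>=4.5
```

```bash
python3 -m inch '[{"dx":0.0647,"dy":-0.4675,"dz":-0.0017,"rx":0.0406,"ry":-0.4301,"rz":0.1086},{"dx":0.0647,"dy":-0.4675,"dz":-0.0017,"rx":0.0406,"ry":-0.4301,"rz":0.1086},{"dx":0.0647,"dy":-0.4675,"dz":-0.0017,"rx":0.0406,"ry":-0.4301,"rz":0.1086},{"dx":0.0647,"dy":-0.4675,"dz":-0.0017,"rx":0.0406,"ry":-0.4301,"rz":0.1086},{"dx":0.0647,"dy":-0.4675,"dz":-0.0017,"rx":0.0406,"ry":-0.4301,"rz":0.1086}]' 1
python3 - <<'E'
from plan import *
R,p,s=now(); print(p); rel(R,p,RB,bars(.2))
E
```

```text
time: 21.4
tool_pos: [0.4904, 0.0197, 0.1779]
tool_rot: [0.32, -0.029, 0.947, 0.007]
contact_force: [-0.2, 0.5, -0.5]
gripper_width: 0.999
grasp_force: 0.0
[0.49039328 0.01969477 0.17787455]
d [-0.0172 -0.157  -0.0012] r [-0.0023 -0.0074  0.0023] rows>=2.5
```

```bash
python3 -m inch '[{"dx":-0.0172,"dy":-0.157,"dz":-0.001,"rx":-0.002,"ry":-0.0074,"rz":0.002},{"dx":-0.0172,"dy":-0.157,"dz":-0.001,"rx":-0.002,"ry":-0.0074,"rz":0.002},{"dx":-0.0172,"dy":-0.157,"dz":-0.001,"rx":-0.002,"ry":-0.0074,"rz":0.002},{"dx":-0.0172,"dy":-0.157,"dz":-0.001,"rx":-0.002,"ry":-0.0074,"rz":0.002},{"dx":-0.0172,"dy":-0.157,"dz":-0.001,"rx":-0.002,"ry":-0.0074,"rz":0.002}]'
python3 - <<'E'
from look import *
from ov import barpose
for o in nets.outline_of("top","red_bar")[:1]: pass
for n in("top","scene"):
    optics.grab_frame(n)
    for name,bx in(("red_bar",BF),("blue_bar",np.array([.6375,-.2055,.03]))):
        u=proj(n,bx+[-.05,0,.06])[0]
        for o in nets.outline_of(n,name):
            b=o["bbox"]
            if np.abs(b[:2]-u).max()<20: print(n,name,np.round(b,1),fit({n:o["pixels"]},boxpts(.02,.06,.13),[*bx[:2],.058],barpose)); break
R,p,s=now(); print(p); rel(R,p,RB,bars(.2))
E
```

```text
time: 21.9
tool_pos: [0.5097, -0.1046, 0.1892]
tool_rot: [0.324, -0.026, 0.946, 0.01]
contact_force: [-0.3, 0.0, 0.7]
gripper_width: 0.998
grasp_force: 0.0
top red_bar [285.9 179.   23.1  22.6] (array([ 0.63025579, -0.09694548,  0.04438946]), np.float64(0.07123870281765021))
top blue_bar [317.  174.1  22.6  23.5] (array([ 0.63711932, -0.20466078,  0.03507769]), np.float64(0.06622176591375772))
scene red_bar [282.9 183.7  21.2  11.5] (array([ 0.63087676, -0.09476322,  0.13775612]), np.float64(0.3760726905603231))
scene blue_bar [314.  186.3  23.7  13.2] (array([ 0.63755665, -0.19445794,  0.24501787]), np.float64(0.42535163531604814))
[ 0.51019082 -0.10322019  0.19009453]
d [ 0.0041 -0.0021  0.0008] r [ 0.0004 -0.0014  0.0008] rows>=0.1
```

```bash
python3 -m inch '[{"dx":0.002,"dy":-0.001,"dz":0.04,"rx":0,"ry":0,"rz":0},{"dx":0.002,"dy":-0.001,"dz":0.08,"rx":0,"ry":0,"rz":0},{"dx":0.002,"dy":-0.001,"dz":0.115,"rx":0,"ry":0,"rz":0},{"dx":0.002,"dy":-0.001,"dz":0.135,"rx":0,"ry":0,"rz":0},{"dx":0.002,"dy":-0.001,"dz":0.14,"rx":0,"ry":0,"rz":0}]'
python3 -m inch '[{"dx":0,"dy":0,"dz":0,"rx":0,"ry":0,"rz":0},{"dx":0,"dy":0,"dz":0,"rx":0,"ry":0,"rz":0}]'
python3 - <<'E'
from plan import *
R,p,s=now(); print(p,s["contact_force"]); rel(R,p,RB,bars(.088))
E
```

```text
time: 22.75
tool_pos: [0.5771, -0.0999, 0.0984]
tool_rot: [0.323, -0.028, 0.946, 0.01]
contact_force: [0.1, 0.1, 1.1]
gripper_width: 0.999
grasp_force: 0.0
time: 22.95
tool_pos: [0.5779, -0.1013, 0.1019]
tool_rot: [0.325, -0.027, 0.945, 0.009]
contact_force: [-0.8, -0.8, 1.0]
gripper_width: 1.001
grasp_force: 0.0
[ 0.57787555 -0.10130521  0.10189597] [-0.79864529 -0.77957752  0.95648351]
d [0.0029 0.0004 0.0018] r [-0.0006 -0.0005  0.0002] rows>=0.1
```

Close, then pull out along the bar's axis.

```bash
python3 -m inch '[{"dx":0.0015,"dy":0,"dz":0,"rx":0,"ry":0,"rz":0},{"dx":0.0015,"dy":0,"dz":0,"rx":0,"ry":0,"rz":0},{"dx":0.0015,"dy":0,"dz":0,"rx":0,"ry":0,"rz":0},{"dx":0.0015,"dy":0,"dz":0,"rx":0,"ry":0,"rz":0},{"dx":0.0015,"dy":0,"dz":0,"rx":0,"ry":0,"rz":0}]' 0.1
python3 -m inch '[{"dx":0,"dy":0,"dz":0,"rx":0,"ry":0,"rz":0},{"dx":0,"dy":0,"dz":-0.003,"rx":0,"ry":0,"rz":0}]'
python3 - <<'E'
from plan import *
R,p,s=now(); print(p,s["contact_force"],(p-BF)@-RB[:,2])
E
```

```text
time: 23.45
tool_pos: [0.5769, -0.1016, 0.1015]
tool_rot: [0.325, -0.027, 0.945, 0.009]
contact_force: [-5.9, 1.1, 5.9]
gripper_width: 0.695
grasp_force: 64.6
time: 23.65
tool_pos: [0.5754, -0.1017, 0.1028]
tool_rot: [0.325, -0.027, 0.945, 0.009]
contact_force: [1.0, 0.2, -0.5]
gripper_width: 0.696
grasp_force: 64.7
[ 0.57536855 -0.10169359  0.10281856] [ 1.00373309  0.22442551 -0.48136471] 0.09170974281650693
```

```bash
python3 -m inch '[{"dx":0,"dy":0,"dz":-0.03,"rx":0,"ry":0,"rz":0},{"dx":0,"dy":0,"dz":-0.065,"rx":0,"ry":0,"rz":0},{"dx":0,"dy":0,"dz":-0.1,"rx":0,"ry":0,"rz":0},{"dx":0,"dy":0,"dz":-0.13,"rx":0,"ry":0,"rz":0},{"dx":0,"dy":0,"dz":-0.13,"rx":0,"ry":0,"rz":0}]'
python3 - <<'E'
from plan import *
R,p,s=now(); print(p,s["contact_force"],s["gripper_width"]); rel(R,p,down(.1),[.43,-.06,.215])
E
```

```text
time: 24.15
tool_pos: [0.5118, -0.1061, 0.1879]
tool_rot: [0.327, -0.027, 0.945, 0.007]
contact_force: [1.2, 0.4, -0.7]
gripper_width: 0.694
grasp_force: 67.8
[ 0.51178468 -0.10610726  0.18787583] [ 1.22172574  0.36568236 -0.68843473] 0.6940843747274146
d [ 0.0565  0.0631 -0.088 ] r [-0.0124  0.4444 -0.0272] rows>=4.5
```

```bash
python3 -m inch '[{"dx":0.0565,"dy":0.0631,"dz":-0.088,"rx":-0.0124,"ry":0.4444,"rz":-0.0272},{"dx":0.0565,"dy":0.0631,"dz":-0.088,"rx":-0.0124,"ry":0.4444,"rz":-0.0272},{"dx":0.0565,"dy":0.0631,"dz":-0.088,"rx":-0.0124,"ry":0.4444,"rz":-0.0272},{"dx":0.0565,"dy":0.0631,"dz":-0.088,"rx":-0.0124,"ry":0.4444,"rz":-0.0272},{"dx":0.0565,"dy":0.0631,"dz":-0.088,"rx":-0.0124,"ry":0.4444,"rz":-0.0272}]'
python3 -m inch '[{"dx":0,"dy":0,"dz":0,"rx":0,"ry":0,"rz":0},{"dx":0,"dy":0,"dz":0,"rx":0,"ry":0,"rz":0}]'
python3 - <<'E'
from plan import *
R,p,s=now(); print(p,s["gripper_width"],R[:,2]); rel(R,p,down(TY),tray(-.0565,0,.20))
import pickle
f=optics.grab_frame("scene"); r=nets.outline_of("scene","red_bar"); print(r[0]["confidence"],r[0]["bbox"])
# pitch of bar in hand: fit (offset along tool x, pitch)
Rn=np.c_[-R[:,0],R[:,1],-R[:,2]]
def pose(q): 
    Rb=Rn@Ro.from_euler("y",q[1]).as_matrix(); g=p-R[:,2]*.019
    return Rb,g+Rn@[q[0],0,0]+Rb@[0,0,-.111]
x,c=fit({"scene":r[0]["pixels"]},boxpts(.02,.06,.13),[0,0],pose,step=(.004,.1)); print(x,c)
pickle.dump((f,r,R,p),open("c.pkl","wb"))
E
```

```text
time: 24.65
tool_pos: [0.4311, -0.0588, 0.2122]
tool_rot: [-0.004, -0.052, 0.999, 0.002]
contact_force: [0.1, -0.8, -1.2]
gripper_width: 0.696
grasp_force: 67.6
time: 24.85
tool_pos: [0.4296, -0.0589, 0.2104]
tool_rot: [-0.003, -0.051, 0.999, 0.003]
contact_force: [-1.2, -0.6, -1.6]
gripper_width: 0.691
grasp_force: 67.6
[ 0.42957187 -0.05886606  0.21040502] 0.6909645571171712 [-0.006986    0.00470006 -0.99996455]
d [-0.0429  0.3958  0.0149] r [ 0.0039 -0.0041 -0.0848] rows>=6.4
0.59 [251.4, 178.8, 19.6, 37.7]
[-0.00347869 -0.03426064] 0.09046168268104049
```

```bash
python3 -m inch '[{"dx":-0.0429,"dy":0.3958,"dz":0.0,"rx":0.0039,"ry":-0.0041,"rz":-0.0848},{"dx":-0.0429,"dy":0.3958,"dz":0.0,"rx":0.0039,"ry":-0.0041,"rz":-0.0848},{"dx":-0.0429,"dy":0.3958,"dz":0.0,"rx":0.0039,"ry":-0.0041,"rz":-0.0848},{"dx":-0.0429,"dy":0.3958,"dz":0.0,"rx":0.0039,"ry":-0.0041,"rz":-0.0848},{"dx":-0.0429,"dy":0.3958,"dz":0.0,"rx":0.0039,"ry":-0.0041,"rz":-0.0848}]'
python3 - <<'E'
from plan import *
R,p,s=now(); rel(R,p,down(TY),tray(-.0572,0,.20))
E
```

```text
time: 25.45
tool_pos: [0.4307, 0.1923, 0.2129]
tool_rot: [0.002, -0.114, 0.994, -0.0]
contact_force: [0.8, -0.5, -0.5]
gripper_width: 0.696
grasp_force: 67.7
d [-0.0191  0.0818  0.0161] r [-0.0007  0.002  -0.001 ] rows>=1.4
```

```bash
python3 -m inch '[{"dx":-0.0191,"dy":0.0818,"dz":0.0161,"rx":0,"ry":0,"rz":0},{"dx":-0.0191,"dy":0.0818,"dz":0.0161,"rx":0,"ry":0,"rz":0},{"dx":-0.0191,"dy":0.0818,"dz":0.0161,"rx":0,"ry":0,"rz":0},{"dx":-0.0191,"dy":0.0818,"dz":0.0161,"rx":0,"ry":0,"rz":0}]'
python3 -m inch '[{"dx":0,"dy":0,"dz":0,"rx":0,"ry":0,"rz":0},{"dx":0,"dy":0,"dz":0,"rx":0,"ry":0,"rz":0}]'
python3 - <<'E'
from look import *
R,p,s=now(); print(p,(p[:2]-TC)@tx,(p[:2]-TC)@ty); rel(R,p,down(TY),tray(-.057,0,.12))
for k in range(2):
    optics.grab_frame("scene"); r=nets.outline_of("scene","red_bar")
    if not r: print("none"); continue
    print(r[0]["confidence"],r[0]["bbox"])
    Rn=np.c_[-R[:,0],R[:,1],-R[:,2]]
    def pose(q): 
        Rb=Rn@Ro.from_euler("y",q[1]).as_matrix(); g=p-R[:,2]*.019
        return Rb,g+Rn@[q[0],0,0]+Rb@[0,0,-.111]
    x,c=fit({"scene":r[0]["pixels"]},boxpts(.02,.06,.13),[0,0],pose,step=(.004,.1)); Rb,t=pose(x); print(x,c,"foot tray",(t[:2]-TC)@tx,(t[:2]-TC)@ty)
find("ribbon_box",tray(-.017,0,.03),boxpts(.054,.054,.043),planar(.005),[*tray(-.017,0,0)[:2],TY])
E
```

```text
time: 25.85
tool_pos: [0.4311, 0.2574, 0.1996]
tool_rot: [0.001, -0.114, 0.993, -0.001]
contact_force: [-0.3, -0.1, -0.8]
gripper_width: 0.696
grasp_force: 67.4
time: 26.05
tool_pos: [0.4319, 0.2568, 0.2002]
tool_rot: [0.001, -0.113, 0.994, -0.001]
contact_force: [0.9, 0.3, -1.1]
gripper_width: 0.695
grasp_force: 67.4
[0.43185639 0.25681333 0.20018937] -0.05677800693818208 -0.0028728472438972145
d [0.0005 0.0037 0.1002] r [-0.0009  0.0012 -0.0017] rows>=1.6
0.7 [170.4, 158.1, 19.2, 36.9]
[-0.00138529 -0.04619198] 0.08987612927260868 foot tray -0.05287465616468375 -0.003002663246895486
0.88 [169.7, 158.7, 18.4, 33.4]
[-0.00146643 -0.04174628] 0.08389012620638459 foot tray -0.05344875311559043 -0.0030012138546865706
ribbon_box top [ 0.478   0.2724 -0.2954] 0.654 tray [-0.0083  0.0019]
ribbon_box scene [0.4718 0.2705 0.3892] 0.137 tray [-0.0147  0.0014]
```

```bash
python3 -m inch '[{"dx":0.001,"dy":0.0037,"dz":0,"rx":0,"ry":0.02,"rz":0},{"dx":0.001,"dy":0.0037,"dz":0.04,"rx":0,"ry":0.02,"rz":0},{"dx":0.001,"dy":0.0037,"dz":0.075,"rx":0,"ry":0.02,"rz":0},{"dx":0.001,"dy":0.0037,"dz":0.092,"rx":0,"ry":0.02,"rz":0},{"dx":0.001,"dy":0.0037,"dz":0.092,"rx":0,"ry":0.02,"rz":0}]'
python3 - <<'E'
from look import *
R,p,s=now(); print(p,(p[:2]-TC)@tx,(p[:2]-TC)@ty,s["contact_force"])
optics.grab_frame("scene"); r=nets.outline_of("scene","red_bar")
print(r[0]["confidence"],r[0]["bbox"])
Rn=np.c_[-R[:,0],R[:,1],-R[:,2]]
def pose(q): 
        Rb=Rn@Ro.from_euler("y",q[1]).as_matrix(); g=p-R[:,2]*.019
        return Rb,g+Rn@[q[0],0,0]+Rb@[0,0,-.111]
x,c=fit({"scene":r[0]["pixels"]},boxpts(.02,.06,.13),[0,0],pose,step=(.004,.1)); Rb,t=pose(x); print(x,c,"foot tray",(t[:2]-TC)@tx,(t[:2]-TC)@ty,t[2],Rb[:,2],Rn[:,2])
E
```

```text
time: 26.95
tool_pos: [0.4286, 0.2601, 0.1236]
tool_rot: [-0.017, -0.114, 0.993, -0.003]
contact_force: [-0.9, 1.2, -1.0]
gripper_width: 0.697
grasp_force: 67.6
[0.42856884 0.26008403 0.12364838] -0.0592372714148312 0.001058751803732218 [-0.9102039   1.175606   -0.96402618]
0.63 [172.8, 179.0, 13.9, 35.8]
[-0.00135479 -0.07032483] 0.13697412601224568 foot tray -0.05598767275955878 0.0008578064491028374 0.03175427257042682 [-0.03508701 -0.00593441  0.99936664] [0.0333943  0.00999836 0.99939224]
```

```bash
python3 -m inch '[{"dx":0,"dy":-0.001,"dz":0.008,"rx":0,"ry":0,"rz":0},{"dx":0,"dy":-0.001,"dz":0.016,"rx":0,"ry":0,"rz":0},{"dx":0,"dy":-0.001,"dz":0.022,"rx":0,"ry":0,"rz":0},{"dx":0,"dy":-0.001,"dz":0.025,"rx":0,"ry":0,"rz":0},{"dx":0,"dy":-0.001,"dz":0.025,"rx":0,"ry":0,"rz":0}]'
python3 -m inch '[{"dx":0,"dy":0,"dz":0.002,"rx":0,"ry":0,"rz":0},{"dx":0,"dy":0,"dz":0.004,"rx":0,"ry":0,"rz":0},{"dx":0,"dy":0,"dz":0.004,"rx":0,"ry":0,"rz":0}]'
```

```text
time: 27.55
tool_pos: [0.431, 0.26, 0.109]
tool_rot: [-0.013, -0.114, 0.993, -0.002]
contact_force: [-2.2, -1.9, 10.4]
gripper_width: 0.693
grasp_force: 69.1
time: 27.85
tool_pos: [0.4325, 0.2605, 0.1086]
tool_rot: [-0.012, -0.114, 0.993, -0.002]
contact_force: [-4.0, -2.9, 19.9]
gripper_width: 0.692
grasp_force: 70.6
```

```bash
python3 -m inch '[{"dx":0,"dy":0,"dz":0.001,"rx":0,"ry":0,"rz":0},{"dx":0,"dy":0,"dz":0.002,"rx":0,"ry":0,"rz":0},{"dx":0,"dy":0,"dz":0.002,"rx":0,"ry":0,"rz":0}]'
```

```text
time: 28.15
tool_pos: [0.4333, 0.2608, 0.1085]
tool_rot: [-0.011, -0.114, 0.993, -0.002]
contact_force: [-3.6, -2.3, 25.0]
gripper_width: 0.694
grasp_force: 71.3
```

Contact came about 12 mm too high, so the foot is probably on a rim. I lift slightly and use the last picture.

```bash
python3 -m inch '[{"dx":0.004,"dy":0,"dz":-0.01,"rx":0,"ry":0,"rz":0},{"dx":0.004,"dy":0,"dz":-0.022,"rx":0,"ry":0,"rz":0},{"dx":0.004,"dy":0,"dz":-0.022,"rx":0,"ry":0,"rz":0},{"dx":0.004,"dy":0,"dz":-0.022,"rx":0,"ry":0,"rz":0}]'
python3 - <<'E'
from look import *
from ov import tile,tr
import pickle
R,p,s=now(); print(p,(p[:2]-TC)@tx,(p[:2]-TC)@ty)
t=optics.grab_frame("top"); f=optics.grab_frame("scene"); r=nets.outline_of("scene","red_bar"); print(r[0]["bbox"])
Rn=np.c_[-R[:,0],R[:,1],-R[:,2]]
def pose(q): 
        Rb=Rn@Ro.from_euler("y",q[1]).as_matrix(); g=p-R[:,2]*.019
        return Rb,g+Rn@[q[0],0,0]+Rb@[0,0,-.111]
x,c=fit({"scene":r[0]["pixels"]},boxpts(.02,.06,.13),[0,0],pose,step=(.004,.1)); T=pose(x); print(x,c,(T[1][:2]-TC)@tx,(T[1][:2]-TC)@ty,T[1][2],T[0][:,2])
P=planar()([*TC,TY]); A=[(tr(boxpts(.142,.066,.02,.005),*P),(255,255,0)),(tr(boxpts(.02,.06,.13),*T),(255,0,255))]
cv2.imwrite("pics/last.png",np.hstack([tile("scene",f,150,145,40,60,[],10),tile("scene",f,150,145,40,60,A,10)]))
pickle.dump((t,f,r,R,p),open("e.pkl","wb"))
E
```

```text
time: 28.55
tool_pos: [0.4268, 0.259, 0.1187]
tool_rot: [-0.015, -0.114, 0.993, -0.002]
contact_force: [0.3, -0.4, -2.6]
gripper_width: 0.69
grasp_force: 68.3
[0.42683235 0.25896424 0.11872041] -0.061182628304055735 0.0003623816496688085
[171.3, 181.3, 21.4, 33.8]
[-0.00501386 -0.07959888] 0.12006742018639693 -0.060071857325545285 0.0002344469765922213 0.026999433726165395 [-0.04912751 -0.00999894  0.99874246]
```

View pics/last.png

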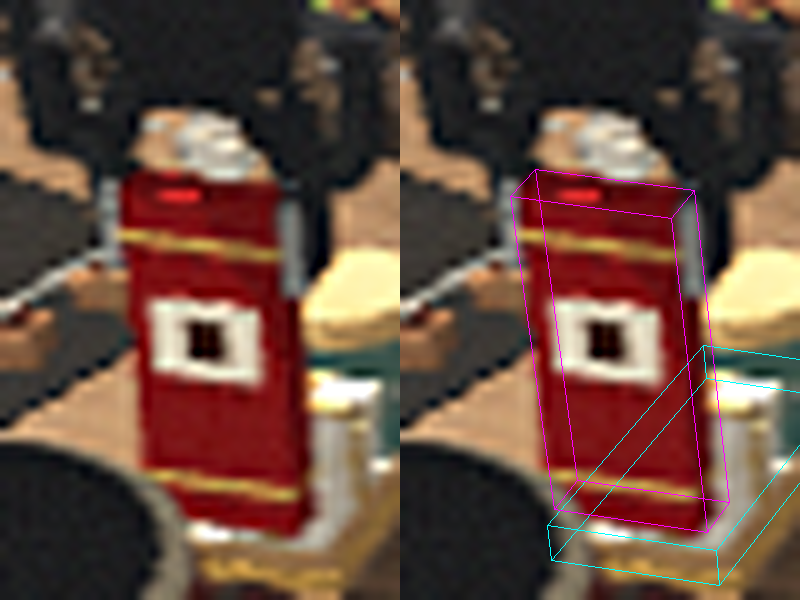

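The picture shows the bar upright with its foot (lower right corner (308,530) in the left tile) just over the near wall. I shift it forward until it touches the box side, then back off 2.5 mm and lower it.

```bash
python3 -m inch '[{"dx":-0.004,"dy":0,"dz":0,"rx":0,"ry":0,"rz":0},{"dx":-0.007,"dy":0,"dz":0,"rx":0,"ry":0,"rz":0},{"dx":-0.007,"dy":0,"dz":0,"rx":0,"ry":0,"rz":0},{"dx":-0.007,"dy":0,"dz":0,"rx":0,"ry":0,"rz":0}]'
python3 -m inch '[{"dx":-0.0025,"dy":0,"dz":0,"rx":0,"ry":0,"rz":0},{"dx":-0.0025,"dy":0,"dz":0,"rx":0,"ry":0,"rz":0},{"dx":-0.0025,"dy":0,"dz":0,"rx":0,"ry":0,"rz":0}]'
python3 -m inch '[{"dx":-0.0025,"dy":0,"dz":0,"rx":0,"ry":0,"rz":0},{"dx":-0.0025,"dy":0,"dz":0,"rx":0,"ry":0,"rz":0},{"dx":-0.0025,"dy":0,"dz":0,"rx":0,"ry":0,"rz":0}]'
```

```text
time: 29.1
tool_pos: [0.4325, 0.2603, 0.1188]
tool_rot: [-0.015, -0.114, 0.993, -0.002]
contact_force: [-0.5, -0.5, -0.8]
gripper_width: 0.694
grasp_force: 68.3
time: 29.4
tool_pos: [0.4344, 0.2608, 0.1189]
tool_rot: [-0.014, -0.114, 0.993, -0.002]
contact_force: [-0.5, 0.2, -0.6]
gripper_width: 0.697
grasp_force: 68.3
time: 29.7
tool_pos: [0.4364, 0.2612, 0.1188]
tool_rot: [-0.014, -0.114, 0.993, -0.002]
contact_force: [0.3, -0.0, -0.5]
gripper_width: 0.7
grasp_force: 68.3
```

```bash
python3 -m inch '[{"dx":-0.0025,"dy":0,"dz":0,"rx":0,"ry":0,"rz":0},{"dx":-0.0025,"dy":0,"dz":0,"rx":0,"ry":0,"rz":0},{"dx":-0.0025,"dy":0,"dz":0,"rx":0,"ry":0,"rz":0}]'
python3 -m inch '[{"dx":-0.002,"dy":0,"dz":0,"rx":0,"ry":0,"rz":0},{"dx":-0.002,"dy":0,"dz":0,"rx":0,"ry":0,"rz":0},{"dx":-0.002,"dy":0,"dz":0,"rx":0,"ry":0,"rz":0}]'
```

```text
time: 30.0
tool_pos: [0.4384, 0.2617, 0.1188]
tool_rot: [-0.014, -0.114, 0.993, -0.002]
contact_force: [-0.6, -0.4, -0.7]
gripper_width: 0.692
grasp_force: 68.3
time: 30.3
tool_pos: [0.4399, 0.262, 0.1187]
tool_rot: [-0.014, -0.114, 0.993, -0.002]
contact_force: [-0.7, 0.3, -0.7]
gripper_width: 0.697
grasp_force: 68.3
```

```bash
python3 -m inch '[{"dx":0,"dy":0,"dz":0.005,"rx":0,"ry":0,"rz":0},{"dx":0,"dy":0,"dz":0.01,"rx":0,"ry":0,"rz":0},{"dx":0,"dy":0,"dz":0.014,"rx":0,"ry":0,"rz":0},{"dx":0,"dy":0,"dz":0.014,"rx":0,"ry":0,"rz":0}]'
python3 -m inch '[{"dx":0,"dy":0,"dz":0.0025,"rx":0,"ry":0,"rz":0},{"dx":0,"dy":0,"dz":0.005,"rx":0,"ry":0,"rz":0},{"dx":0,"dy":0,"dz":0.005,"rx":0,"ry":0,"rz":0}]'
```

```text
time: 30.7
tool_pos: [0.439, 0.2617, 0.1065]
tool_rot: [-0.015, -0.114, 0.993, -0.003]
contact_force: [-0.1, 0.4, -1.4]
gripper_width: 0.693
grasp_force: 68.3
time: 31.0
tool_pos: [0.4393, 0.2618, 0.1032]
tool_rot: [-0.015, -0.114, 0.993, -0.002]
contact_force: [0.6, -0.7, -0.8]
gripper_width: 0.694
grasp_force: 68.3
```

```bash
python3 -m inch '[{"dx":0,"dy":0,"dz":0.002,"rx":0,"ry":0,"rz":0},{"dx":0,"dy":0,"dz":0.004,"rx":0,"ry":0,"rz":0},{"dx":0,"dy":0,"dz":0.004,"rx":0,"ry":0,"rz":0}]'
python3 -m inch '[{"dx":0,"dy":0,"dz":0.0015,"rx":0,"ry":0,"rz":0},{"dx":0,"dy":0,"dz":0.003,"rx":0,"ry":0,"rz":0},{"dx":0,"dy":0,"dz":0.003,"rx":0,"ry":0,"rz":0}]'
python3 - <<'E'
from look import *
R,p,s=now(); print(p,(p[:2]-TC)@tx,(p[:2]-TC)@ty,s["contact_force"])
for k in range(2):
    optics.grab_frame("scene"); r=nets.outline_of("scene","red_bar")
    if not r: continue
    Rn=np.c_[-R[:,0],R[:,1],-R[:,2]]
    def pose(q): 
        Rb=Rn@Ro.from_euler("y",q[1]).as_matrix(); g=p-R[:,2]*.019
        return Rb,g+Rn@[q[0],0,0]+Rb@[0,0,-.111]
    x,c=fit({"scene":r[0]["pixels"]},boxpts(.02,.06,.13),[0,0],pose,step=(.004,.1)); T=pose(x); print(r[0]["bbox"],x,c,(T[1][:2]-TC)@tx,(T[1][:2]-TC)@ty,T[1][2],T[0][:,2])
find("ribbon_box",tray(-.017,0,.03),boxpts(.054,.054,.043),planar(.005),[*tray(-.017,0,0)[:2],TY])
E
```

```text
time: 31.3
tool_pos: [0.4392, 0.2618, 0.1]
tool_rot: [-0.015, -0.114, 0.993, -0.002]
contact_force: [0.2, 0.1, -1.3]
gripper_width: 0.695
grasp_force: 68.3
time: 31.6
tool_pos: [0.4392, 0.2618, 0.0977]
tool_rot: [-0.015, -0.114, 0.993, -0.002]
contact_force: [0.6, -0.4, -1.0]
gripper_width: 0.696
grasp_force: 68.3
[0.43916339 0.26179695 0.09770097] -0.048530465435928004 0.00032195070478209 [ 0.5995266  -0.3570301  -0.97471985]
[172.2, 184.8, 22.3, 33.1] [-0.00426393 -0.14516716] 0.11299852289512557 -0.039423111511050754 0.0001892814732528652 0.006560126163729127 [-0.11271158 -0.02477785  0.99331876]
[172.3, 182.8, 18.7, 29.5] [-0.00440323 -0.1379421 ] 0.12223966509680795 -0.04035930132371495 0.00018968560715291669 0.006474571326456582 [-0.10571862 -0.02315083  0.99412656]
ribbon_box top [ 0.4917  0.2526 -0.2852] 0.731 tray [ 0.0006 -0.0206]
ribbon_box scene [0.5155 0.2504 0.6662] 0.742 tray [ 0.0232 -0.0281]
```

```bash
python3 -m inch '[{"dx":0,"dy":0,"dz":0.001,"rx":0,"ry":0,"rz":0},{"dx":0,"dy":0,"dz":0.002,"rx":0,"ry":0,"rz":0},{"dx":0,"dy":0,"dz":0.002,"rx":0,"ry":0,"rz":0}]'
python3 -m inch '[{"dx":0,"dy":0,"dz":0.001,"rx":0,"ry":0,"rz":0},{"dx":0,"dy":0,"dz":0.002,"rx":0,"ry":0,"rz":0},{"dx":0,"dy":0,"dz":0.002,"rx":0,"ry":0,"rz":0}]'
```

```text
time: 32.3
tool_pos: [0.4391, 0.2618, 0.0961]
tool_rot: [-0.015, -0.114, 0.993, -0.002]
contact_force: [-0.1, 0.2, -1.2]
gripper_width: 0.695
grasp_force: 68.3
time: 32.6
tool_pos: [0.4391, 0.2618, 0.0945]
tool_rot: [-0.015, -0.114, 0.993, -0.002]
contact_force: [-0.6, -0.1, -1.1]
gripper_width: 0.694
grasp_force: 68.3
```

```bash
python3 -m inch '[{"dx":0,"dy":0,"dz":0.001,"rx":0,"ry":0,"rz":0},{"dx":0,"dy":0,"dz":0.002,"rx":0,"ry":0,"rz":0},{"dx":0,"dy":0,"dz":0.002,"rx":0,"ry":0,"rz":0}]'
python3 -m inch '[{"dx":0,"dy":0,"dz":0.001,"rx":0,"ry":0,"rz":0},{"dx":0,"dy":0,"dz":0.001,"rx":0,"ry":0,"rz":0}]'
```

```text
time: 32.9
tool_pos: [0.4395, 0.2619, 0.0944]
tool_rot: [-0.014, -0.114, 0.993, -0.002]
contact_force: [-3.4, -1.0, 4.9]
gripper_width: 0.695
grasp_force: 69.1
time: 33.1
tool_pos: [0.4396, 0.2619, 0.0944]
tool_rot: [-0.014, -0.114, 0.993, -0.002]
contact_force: [-2.8, -2.5, 8.9]
gripper_width: 0.693
grasp_force: 69.5
```

```bash
python3 -m inch '[{"dx":0.0017,"dy":0,"dz":-0.001,"rx":0,"ry":-0.01,"rz":0},{"dx":0.0017,"dy":0,"dz":-0.001,"rx":0,"ry":-0.01,"rz":0},{"dx":0.0017,"dy":0,"dz":-0.001,"rx":0,"ry":-0.01,"rz":0}]'
python3 -m inch '[{"dx":0,"dy":0,"dz":0,"rx":0,"ry":0,"rz":0},{"dx":0,"dy":0,"dz":0,"rx":0,"ry":0,"rz":0},{"dx":0,"dy":0,"dz":0,"rx":0,"ry":0,"rz":0}]' 0.55
python3 - <<'E'
from look import *
R,p,s=now(); print(p,R[:,2],s["contact_force"])
for k in range(2):
    f=optics.grab_frame("scene")
    for q in nets.outline_of("scene","red_bar")[:2]: print(q["confidence"],q["bbox"])
E
```

```text
time: 33.4
tool_pos: [0.4385, 0.2617, 0.0943]
tool_rot: [-0.006, -0.114, 0.993, -0.001]
contact_force: [0.0, -1.6, 5.7]
gripper_width: 0.697
grasp_force: 68.9
time: 33.7
tool_pos: [0.4375, 0.2614, 0.0926]
tool_rot: [-0.007, -0.114, 0.993, -0.002]
contact_force: [-0.1, -0.2, -0.3]
gripper_width: 0.778
grasp_force: 0.0
[0.43746915 0.26140599 0.09255048] [-0.01427381 -0.00476838 -0.99988675] [-0.06434269 -0.23404261 -0.26259086]
0.63 [173.5, 183.5, 19.2, 32.8]
0.6 [172.4, 183.6, 21.6, 33.2]
```

```bash
python3 -m inch '[{"dx":0,"dy":0,"dz":-0.01,"rx":0,"ry":0,"rz":0},{"dx":0,"dy":0,"dz":-0.03,"rx":0,"ry":0,"rz":0},{"dx":0,"dy":0,"dz":-0.06,"rx":0,"ry":0,"rz":0},{"dx":0,"dy":0,"dz":-0.1,"rx":0,"ry":0,"rz":0},{"dx":0,"dy":0,"dz":-0.15,"rx":0,"ry":0,"rz":0}]' 0.75
python3 -m inch '[{"dx":0.05,"dy":-0.05,"dz":-0.05,"rx":0,"ry":0,"rz":0},{"dx":0.1,"dy":-0.1,"dz":-0.08,"rx":0,"ry":0,"rz":0},{"dx":0.12,"dy":-0.15,"dz":-0.08,"rx":0,"ry":0,"rz":0},{"dx":0.12,"dy":-0.2,"dz":-0.08,"rx":0,"ry":0,"rz":0},{"dx":0.12,"dy":-0.25,"dz":-0.08,"rx":0,"ry":0,"rz":0}]'
python3 -m inch '[{"dx":0,"dy":-0.06,"dz":0,"rx":0,"ry":0,"rz":0},{"dx":0,"dy":-0.12,"dz":0,"rx":0,"ry":0,"rz":0},{"dx":0,"dy":-0.18,"dz":0,"rx":0,"ry":0,"rz":0}]'
python3 - <<'E'
from look import *
find("red_bar",tray(-.053,0,.08),boxpts(.02,.06,.13),planar(.005),[*tray(-.053,0,0)[:2],TY],tol=20)
# with free tilt (pitch,roll)
def pose(q): return Ro.from_euler("z",TY).as_matrix()@Ro.from_euler("yx",[q[2],q[3]]).as_matrix(),np.array([q[0],q[1],.005])
find("red_bar",tray(-.053,0,.08),boxpts(.02,.06,.13),pose,[*tray(-.053,0,0)[:2],0,0],step=(.006,.006,.1,.1),tol=20)
find("ribbon_box",tray(-.016,0,.03),boxpts(.054,.054,.043),planar(.005),[*tray(-.016,0,0)[:2],TY])
find("cocoa_tin",tray(.041,0,.04),cyl(.06,.064),planar(.005),tray(.041,0,0)[:2])
f=optics.grab_frame("top"); u,v=proj("top",tray(-.005,0,.05))[0].astype(int)
cl=lambda q:"R" if q[0]>q[1]*1.8 and q[0]>60 else "W" if min(q)>150 and q[0]-q[2]<70 else "Y" if q[0]-q[2]>70 and q[0]>180 else "."
for y in range(v-32,v+28): print("".join(cl(f[y,x].astype(int)) for x in range(u-26,u+22)))
print(now()[1])
E
```

```text
time: 34.4
tool_pos: [0.4385, 0.2617, 0.2134]
tool_rot: [-0.008, -0.114, 0.993, -0.002]
contact_force: [0.4, 0.8, -0.6]
gripper_width: 0.873
grasp_force: 0.0
time: 34.9
tool_pos: [0.3917, 0.0444, 0.281]
tool_rot: [-0.005, -0.115, 0.993, -0.002]
contact_force: [1.5, -0.4, -0.6]
gripper_width: 0.875
grasp_force: 0.0
time: 35.2
tool_pos: [0.4247, -0.0965, 0.28]
tool_rot: [-0.006, -0.114, 0.993, -0.002]
contact_force: [1.6, 0.8, -0.5]
gripper_width: 0.874
grasp_force: 0.0
red_bar top [0.4319 0.2657 0.1783] 0.192 tray [-0.0548  0.0058]
red_bar scene [0.4379 0.2615 0.0769] 0.129 tray [-0.0498  0.0003]
red_bar scene [ 0.4568  0.2768 -0.214   0.1092] 0.085 tray [-0.0279  0.0109]
ribbon_box top [0.4731 0.2717 0.1887] 0.185 tray [-0.0132  0.0023]
cocoa_tin top [0.5285 0.2849] 0.097 tray [0.0437 0.0025]
cocoa_tin scene [0.558  0.2817] 0.584 tray [ 0.0717 -0.0072]
..............................................WW
...............................................W
................................................
................................................
.......................................
[... 2042 characters left out ...]
RRRRRRRRRR...R...........
..............RRRRRRRRRRRRRRRRR..........YY.....
..............RRRRRRRRRRRRR............W.YY.....
..............RRRRRRRRR............W..YYYYY.....
...............RRRRRR.........WWW..YYYYYYYY.....
..........................WWW.WYYYYYYYY.........
.....................YY...WWYYYYYYY.............
......................YYYYYYYYYY................
......................YYYYY.....................
......................Y.........................
................................................
................................................
................................................
................................................
[ 0.42472746 -0.0942699   0.27898854]
```

```bash
python3 - <<'E'
from look import *
def red(f,n):
    h=f.astype(int); m=((h[...,0]>h[...,1]*1.8)&(h[...,0]>50)&(h[...,2]<h[...,0]*.6)).astype(np.uint8)
    u,v=proj(n,tray(-.05,0,.08))[0].astype(int); M=np.zeros_like(m); M[v-32:v+33,u-25:u+25]=m[v-32:v+33,u-25:u+25]
    M=cv2.morphologyEx(M,cv2.MORPH_CLOSE,np.ones((7,7))); k=cv2.connectedComponentsWithStats(M); i=1+np.argmax(k[2][1:,4]); print(n,k[2][i]); return k[1]==i
ms={n:red(optics.grab_frame(n),n) for n in("top","scene")}
Rz=Ro.from_euler("z",TY).as_matrix()
def pose(q): return Rz@Ro.from_euler("yx",[q[2],q[3]]).as_matrix(),tray(q[0],q[1],.005)
for k in(ms,{"top":ms["top"]},{"scene":ms["scene"]}):
    for p0 in([-.055,0,0,0],[-.05,0,.06,0],[-.05,0,-.06,0]):
        print(list(k),*fit(k,boxpts(.02,.06,.13),p0,pose,step=(.004,.004,.06,.04)))
E
```

```text
top [164 217  24  10 128]
scene [160 167  24  33 480]
['top', 'scene'] [-0.04340996  0.01168149 -0.08688068  0.08473   ] 0.2313724251578793
['top', 'scene'] [-0.0453147   0.01079695 -0.07223354  0.07811606] 0.23301973689559374
['top', 'scene'] [-0.04322977  0.01268759 -0.0884098   0.09283517] 0.23165162655021238
['top'] [-0.04456537  0.02779291 -0.07627899  0.20529974] 0.13721973094170403
['top'] [-0.04382076  0.02977285 -0.08255175  0.220806  ] 0.1373255290409725
['top'] [-0.04444974  0.02773439 -0.07736167  0.20237453] 0.137589928057554
['scene'] [-0.03489114  0.00952927 -0.18358885  0.07020436] 0.1662983425414365
['scene'] [-0.03517726  0.00987957 -0.18200056  0.07335796] 0.16642738818332414
['scene'] [-0.03576572  0.0087949  -0.1740356   0.06250243] 0.16688654353562005
```

```bash
python3 - <<'E'
from look import *
f=optics.grab_frame("top"); h=f.astype(int)
u,v=proj("top",tray(-.055,0,.135))[0].astype(int); print(u,v)
print("cam", -np.array(CI["top"]["R"]).T@CI["top"]["t"])
for y in range(v-8,v+9): print(" ".join("%3d"%h[y,x,0] if h[y,x,0]>h[y,x,1]*1.6 else " . " for x in range(u-15,u+16)))
m=((h[...,0]>h[...,1]*1.6)&(h[...,0]>50)).astype(np.uint8); M=np.zeros_like(m); M[v-9:v+9,u-15:u+16]=m[v-9:v+9,u-15:u+16]
k=cv2.connectedComponentsWithStats(M); i=1+np.argmax(k[2][1:,4]); B=k[1]==i
pl=lambda q:(Ro.from_euler("z",q[2]).as_matrix(),tray(q[0],q[1],.0))
print("plate",fit({"top":B},boxpts(.02,.06,.135,.1345),[-.055,0,TY],pl,step=(.004,.004,.1)))
for a in(-.062,-.057,-.052): print(a,[np.round(proj("top",tray(a+x,y,z))[0]-[u-15,v-8],1) for x,y,z in((-.01,.03,.135),(.01,.03,.135),(.01,-.03,.135),(-.01,-.03,.135),(.01,-.03,.005),(-.01,-.03,.005))])
E
```

```text
173 221
cam [0.40209559 0.00246311 1.23659655]
 .   .   .   .   .   .   .   .   .   .   .   .   .   .   .   .   .   .   .   .   .   .   .   .   .   .   .   .   .   .   . 
 .   .   .   .   .   .   .   .   .   .   .   .   .   .   .   .   .   .   .   .   .   .   .   .   .   .   .   .   .   .   . 
 .   .   .   .   .   .   .   .   .   .   .   .   .   .   .   .   .   .   .   .   .   .   .   .   .   .   .   .   .   .   . 
 .   .   .   .   .   .   .   .   .   .   .   .   .   .   .   .   .   .   .   .   .   .   .   .   .   .   .   .   .   .   . 
 .   .   .   .   .   .   .   .   .   .   .   .   .   .   .   .   .   .   .   .  166 175 175 167  .   .   .   .   .   .   . 
 .   .   .   .   .   .   .   .   .   .   .   .   .   .   .   .   .  188 178 181 188 195 197 187 118  .   .   .   .   .   . 
 .   .   .   .   .   .   .   .   .   .   .   .   .   .  212 206 200 197 198 198 199 199 201 190 130 104  95  94  95  95  . 
 .   .   .   .   .   .   .  176 188 187 187 195 203 204 203 202 202 202 203 203 204 204 204 196 157 107  98  94  94  93  95
 .   .   .   .   .   .  186 191 200 202 203 203 203 205 205 2
[... 839 characters left out ...]
 .   .   .   .   .   .   .   .   .   .   .   .   .   .   .   .   .   .   .   .   .   .   . 
 .   .   .   .   .   .   .   .   .   .   .   .   .   .   .   .   .   .   .   .   .   .   .   .   .   .   .   .   .   .   . 
plate (array([-0.05430621,  0.00072801,  0.24038645]), np.float64(0.2245216712221788))
-0.062 [array([ 7.3, 16.4]), array([ 6. , 10.2]), array([24.6,  5.6]), array([26. , 11.8]), array([32.3,  6.9]), array([33.6, 12.5])]
-0.057 [array([ 7. , 14.8]), array([5.6, 8.6]), array([24.3,  4.1]), array([25.7, 10.3]), array([32. ,  5.5]), array([33.3, 11.1])]
-0.052 [array([ 6.6, 13.3]), array([5.3, 7.1]), array([24. ,  2.5]), array([25.3,  8.7]), array([31.7,  4.1]), array([32.9,  9.7])]
```

```bash
python3 -c "
from plant import ticket,state
print(state()['contact_force'],ticket.job_done())"
```

```text
the job is handed in; nothing more can be done
[-0.41040437 -0.50391664  0.30324761] None
```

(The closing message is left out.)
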